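# Draw the spark-arrestor cassette out of the fume extractor and stack it

### The arm

A 6-joint arm with a two-finger parallel gripper is mounted at the origin on a cart in front of the work surface, level with it; the furniture and walls round the work are solid. World frame = base frame: x ahead of the robot, y to its left, z up, the work surface at z = 0. Lengths are in m, angles in rad, forces in N, time in s.
With the tool pointing down it reaches from about 0.25 to 0.775 m from the base axis. Payload 4 kg.
Tool frame: the origin (TCP) lies between the finger pads; the fingertips stand 14 mm ahead of it and the grasp point (between the pads) lies 5 mm behind it (tip_reach is the distance from the TCP to the fingertips, in m); z points along the fingers, y is the line along which they close (so a half turn about z gives the same grasp; the last joint's range is limited). The gripper opens to 94 mm and grips with 3 to 60 N. Pads are 16 mm wide; open, the fingers measure 119 mm over their backs; the gripper's body (75 mm by 177 mm) begins 78 mm behind the grasp point.
Start: joints at [-1.33, 0.087, 1.371, -0, 1.684, -0.103], TCP at [0.185, -0.518, 0.194] pointing down, gripper open.
Joint ranges: [-3.1, 3.1], [-0.76, 2.03], [0.27, 2.55], [-1.08, 4.22], [0.17, 2.65], [-2.57, 2.57]. Speed limits (rad/s): [2.79, 2.79, 3.14, 3.14, 3.14, 3.14].

### API

Orientations are given as [roll, pitch, yaw] about the fixed x, y, z axes, in that order (R = Rz(yaw) Ry(pitch) Rx(roll)).
In Python, from bench import * gives the robot as it stands. The module is installed in compiled form; this text tells all that it offers.
- The arm moves only by the tool servo_tool, never from a script. Its argument "targets" is a list of rows, each a list of 4 numbers: the shift along the tool's x, y, z in cm, then the turn about the tool's z in degrees. A call has 1 to 8 rows; each row is the pose to reach, as a shift and turn from the pose commanded when the call began, along the tool's axes at that moment; what a row does not reach only later rows make up. A row lasts 1/8 s, in which the tool goes at most 62.5 mm and 10.7 degrees, less where a joint would pass 70% of its speed; a pose out of reach is approached as far as the arm can. A call with a gripper value outside its range is refused whole. "claw" is the closure in counts, from 0 (fully open) to 255 (shut), set as the call begins (left out, the last holds). The fingers move at their own pace and stop on an object; the grip force is fixed at half the most. Time passes only in rows, so rows that repeat a pose let the fingers close. It gives the time, the measured TCP pose, the force, the opening and the grip force at its end, in the units of the state.
- get_obs(): the state, without advancing time (a new reading comes with each control period).
- snapshot(name): name is "scene" or "top" or "wrist"; returns the picture (400x640x3 uint8, blue, green, red); there is no depth.
- camera_model(name): a dict with "camera_matrix" (3x3 intrinsics, pixels), "k1" (the pictures are not rectified: a ray, as slopes to the right and down, at radius r is drawn at 1 + k1 r^2 times it, then the intrinsics apply), "camera_from_world" (4x4, takes a point from world to camera coordinates). Camera axes: x right, y up, looking along -z (the intrinsics and any distortion apply to the point x, -y, -z); pixel columns grow to the right and rows downward; lengths in m; the calibration is good to about 2 mm. A picture is of the moment at which its call begins: read the wrist's pose just before it. camera_model takes no time and is no camera call; for the wrist camera it gives the pose at the moment of the call.
- close_job(): hands the job in; it is judged then, once.
The state is a dict: "time": time; "joint_positions": joint angles; "qvel": joint speeds; "joint_torque": joint torques, N m; "tool_pos": TCP position; "ee_rot": TCP orientation; "wrist_force": force on the tool from outside, world axes, zero at the start; "wrist_torque": the same for the moment, N m; "width": finger opening in m; "finger_force": force on a finger pad.
Only numpy, scipy, OpenCV 4.12 (cv2) and the standard library are available. Lean on these libraries where they do the work, as an engineer would, in place of code of your own. Each camera call takes 0.05 s, during which the arm holds its last target. There are 200 camera calls.

### The job

The bench fume extractor's spark-arrestor cassette is due for washing. Turn the extractor's latch, stud end down, until its bar stands upright, draw the red-handled cassette straight out of its bay, keeping it level the whole time so that it does not bind or spill its dust, and set it down without dropping it, squarely on top of the pile of used cassettes, edges flush and handle over handle. Leave the yellow-handled cassette fully home, do not shift the pile, and do not disturb the other things on the table.

Things in the scene. Friction and masses are not known exactly. Their poses are not given: they have to be found in the camera images.
- extractor: Fume extractor, grey box with black intake hood, fixed; 140 deep x 244 wide x 225 mm high (251 with carrying handle). Origin under its centre; x points from its front inward, z up. Front face x = -70 mm. Two filter bays side by side, centred at y = +65 and -65 mm: level channels along x, floor z = 70 mm, 22 mm high, 93.5 mm wide, open only at the front.
- hood_lip (a point): Middle of the lower lip of the extractor's hood, at extractor x = -84, y = 0, z = 132 mm. From it the hood's front leans outward to x = -121 mm at z = 218 mm; 232 mm wide in y. It overhangs handles and latch, so they are reached only with the tool slanting in from the front, 35 to 45 degrees from vertical.
- latch (a joint): Turn latch between the bays, pivot at extractor y = 0, z = 80 mm, axis along x. Dark steel bar 60 x 12 x 6 mm, 7 to 13 mm in front of the face. 0 rad: bar level, its ends lock both cassettes in; grows as the stud end (extractor +y) goes down; from 1.15 rad it counts as upright and both bays are free; stop at 1.5 rad. Stays where left (about 2 N at the stud moves it).
- latch_stud (a point): Centre of the stud on the latch bar's extractor +y end, 24 mm from the pivot, at extractor x = -96 mm. A 10 mm pin along x with a 14 mm green knob, reaching from the bar to extractor x = -104 mm; can be pushed down by fingertips resting on it.
- red_cassette: Red-handled cassette, home in either bay. Aluminium frame 105 (x) x 90 (y) x 20 mm, steel mesh, about 0.2 kg; origin at the centre of the underside. Home: axes parallel to the extractor's, origin at extractor x = -17.5, z = 70 mm; play 2 mm in height, 3.5 mm in width. Its rear end leaves the channel after 105 mm of travel along extractor -x.
- red_cassette_handle (a point): Middle of the red handle, at x = -73.5, y = 0, z = 10 mm in the cassette's frame. The handle is a block on the frame's -x end, 16 mm wide (y), from x = -55 to -89 mm, z = 1 to 19 mm; grasp it across the 16 mm.
- yellow_cassette: Pleated fine-filter cassette with yellow handle, same size as the red one, home in the other bay; stays there. Origin at the centre of the frame's underside.
- pile_top: Upper of the two used cassettes that lie flush on each other on the table; red handle, same size and axes as the red-handled cassette; origin at the centre of its underside, 20 mm above the table. Its top, where the drawn cassette goes, is 40 mm above the table. Loose, about 0.2 kg.
- pile_top_handle (a point): Middle of the handle of the upper used cassette, at x = -73.5, y = 0, z = 10 mm in its frame.
- pile_bottom: Lower used cassette, on the table, same shape; origin at the centre of its underside.
- spray_can: Bystander: aerosol can, 68 mm across, 272 mm high, standing beside the extractor; origin at the centre of its underside.
- gas_cup: Bystander: small pink ceramic gas cup, 22 mm across, 42 mm high, standing in front of the extractor; origin at its underside.
- v_block: Bystander: steel V block 34 x 40 x 30 mm (high) near the pile; origin at its underside.
- tape_measure: Bystander: yellow tape measure, 39 x 77 x 66 mm (high), standing beside the pile; origin at its underside.
- motor_cover: Bystander: teal cast motor cover, 90 mm across, 152 mm high, behind the pile; origin at its underside.
- spanner: Bystander: combination spanner lying flat, 34 x 197 x 9 mm, at the robot's edge of the table; origin at its underside.

How it is judged:
On the way, in this order (a step that is already met when the one before it is completed fails the run):
1. the latch is turned until its bar stands upright (1.15 rad or more) (value of joint latch above 1.15 rad), for 0.1 s.
2. the red-handled cassette is drawn wholly out of its bay and held level (x of red_cassette in the frame of extractor below -0.124 m and angle between red_cassette's own z axis and vertical below 0.2 rad and contact force between the fingers and red_cassette above 0.5 N), for 0.1 s.
At the end, for the whole second after the job is handed in: The red-handled cassette lies flat, released and at rest on the pile: centres within 8 mm and handles within 11 mm in plan, turned under 0.09 rad, underside 17 to 23 mm above that of the cassette below; the pile stands on the table; the yellow one is within 6 mm of its start (horizontal distance between red_cassette and pile_top below 0.008 m and horizontal distance between red_cassette_handle and pile_top_handle below 0.011 m and angle between the x axis of red_cassette and the x axis of pile_top, either way round below 0.09 rad and z of red_cassette in the frame of pile_top between 0.017 and 0.023 m and angle between red_cassette's own z axis and vertical below 0.04 rad and linear speed of red_cassette below 0.02 m/s and height (world z) of pile_top between 0.017 and 0.023 m and distance of yellow_cassette from where it was at the start of the episode below 0.006 m and contact force between the fingers and red_cassette below 0.1 N); the robot touches nothing.
It fails at once if the red-handled cassette is tilted more than 0.2 rad (11 degrees) (angle between red_cassette's own z axis and vertical above 0.2 rad).
It fails at once if the red-handled cassette is dropped (faster than 0.5 m/s with no finger on it) (linear speed of red_cassette above 0.5 m/s and contact force between the fingers and red_cassette below 0.05 N).
It fails at once if the yellow-handled cassette is pulled more than 10 mm from its place (distance of yellow_cassette from where it was at the start of the episode above 0.01 m).
It fails at once if the pile is shoved more than 15 mm (distance of any of pile_top, pile_bottom from where it was at the start of the episode above 0.015 m).
It fails at once if a bystander is moved more than 30 mm or knocked over (distance of any of spray_can, gas_cup, v_block, tape_measure, motor_cover, spanner from where it was at the start of the episode above 0.03 m or angle between any of spray_can, gas_cup, v_block, tape_measure, motor_cover, spanner's own z axis and vertical above 0.35 rad).
It also fails if it takes over 56 s, if anything falls off the work surface, if the arm or the gripper's body presses on something with over 40 N, if the wrist force passes 120 N, or if a joint passes its speed limit or range.

## Working session

There is one attempt and no reset: what is moved stays moved. The work goes in short steps, Python scripts to look and compute and a tool call to move; the robot and the scene stay as the last step left them, time stands still between calls to the robot, and variables do not carry over. Pictures are saved under pics/ and viewed, at most 10 in all, crops included, and the job is handed in when it is done.

Besides the shell and the picture viewer there is one more tool, called by a JSON object that holds its "api" and its "payload". servo_tool: Moves the arm, as the interface text tells. Its arguments: {"type":"object","properties":{"targets":{"type":"array"},"claw":{"type":"number"}},"required":["targets"]}

```bash
mkdir -p pics
python3 - <<'E'
from bench import *
import cv2
o=get_obs();print({k:o[k] for k in('time','tool_pos','ee_rot','width')})
for n in('scene','top'):
    cv2.imwrite(f'pics/{n}0.png',snapshot(n));m=camera_model(n);print(n,m)
E
```

```text
{'time': 0.0, 'tool_pos': array([ 0.18522326, -0.51728487,  0.19242137]), 'ee_rot': array([-3.13945532e+00, -1.95579227e-04,  3.43747408e-01]), 'width': 0.09417319594645625}
scene {'camera_matrix': array([[404.24807678,   0.        , 320.76560452],
       [  0.        , 404.24807678, 200.24431987],
       [  0.        ,   0.        ,   1.        ]]), 'k1': -0.04869154042532823, 'camera_from_world': array([[ 0.99300924,  0.11775692,  0.0081211 , -0.53946902],
       [-0.05714181,  0.41937681,  0.90601209, -0.04370201],
       [ 0.10328339, -0.90014243,  0.42317389, -1.23027956],
       [ 0.        ,  0.        ,  0.        ,  1.        ]])}
top {'camera_matrix': array([[482.47028208,   0.        , 322.38889906],
       [  0.        , 482.47028208, 195.14840988],
       [  0.        ,   0.        ,   1.        ]]), 'k1': -0.07003781761527259, 'camera_from_world': array([[-0.41115937, -0.91153852, -0.00674521,  0.23626358],
       [ 0.71557389, -0.32733377,  0.61709531, -0.45310547],
       [-0.56471408,  0.24889782,  0.78685951, -0.92257535],
       [ 0.        ,  0.        ,  0.        ,  1.        ]])}
```

View pics/scene0.png

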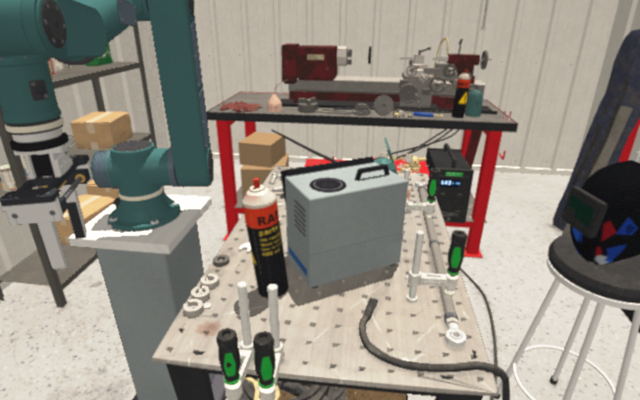

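View pics/top0.png

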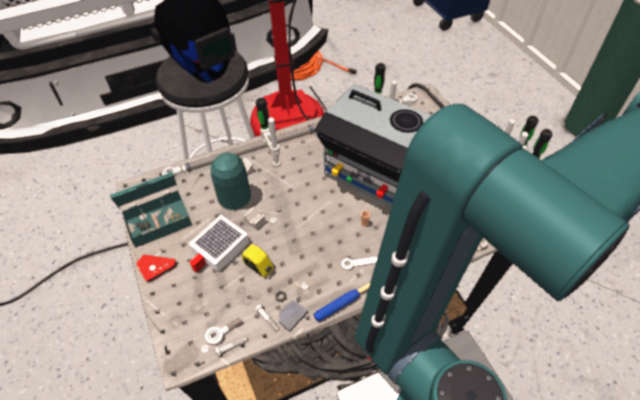

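The top view shows the red handle near (381,191), yellow near (336,171), the pile at (219,242) with its handle at (197,262), and the cup at (366,218). The scene view shows only the extractor's back. I'll enlarge the top view.

```bash
cat > h.py <<'E'
from bench import *
import cv2, numpy as np
from scipy.spatial.transform import Rotation as R
def px(m,P):
    P=np.atleast_2d(P).astype(float); c=P@m['camera_from_world'][:3,:3].T+m['camera_from_world'][:3,3]
    s=np.c_[c[:,0],-c[:,1]]/-c[:,2:]; s=s*(1+m['k1']*(s**2).sum(1,keepdims=True))
    K=m['camera_matrix']; return s@K[:2,:2].T+K[:2,2]
def ray(m,uv):
    K=m['camera_matrix']; d=(np.array(uv,float)-K[:2,2])/np.diag(K)[:2]; s=d.copy()
    for _ in range(20): s=d/(1+m['k1']*(s@s))
    A=m['camera_from_world'];Rt=A[:3,:3].T
    return -Rt@A[:3,3], Rt@np.array([s[0],-s[1],-1])
def onz(m,uv,z):
    o,d=ray(m,uv); return o+d*(z-o[2])/d[2]
E
python3 - <<'E'
from h import *
im=cv2.imread('pics/top0.png')
a=cv2.resize(im[75:245,300:430],None,fx=3.5,fy=3.5,interpolation=cv2.INTER_CUBIC)  #455x595
b=cv2.resize(im[205:285,180:280],None,fx=3.4,fy=3.4,interpolation=cv2.INTER_CUBIC) #340x272
c=np.zeros((600,800,3),np.uint8);c[:595,:455]=a;c[:272,458:798]=b
cv2.imwrite('pics/crop0.png',c)
m=camera_model('top')
for n,uv,z in(('redh',(381,191),.08),('yelh',(336,171),.08),('pileh',(197,262),.03),('pile',(219,242),.04),('cup',(366,224),0)):print(n,onz(m,uv,z).round(3))
E
```

```text
redh [ 0.518 -0.133  0.08 ]
yelh [ 0.622 -0.06   0.08 ]
pileh [0.543 0.336 0.03 ]
pile [0.568 0.273 0.04 ]
cup [ 0.493 -0.084  0.   ]
```

View pics/crop0.png

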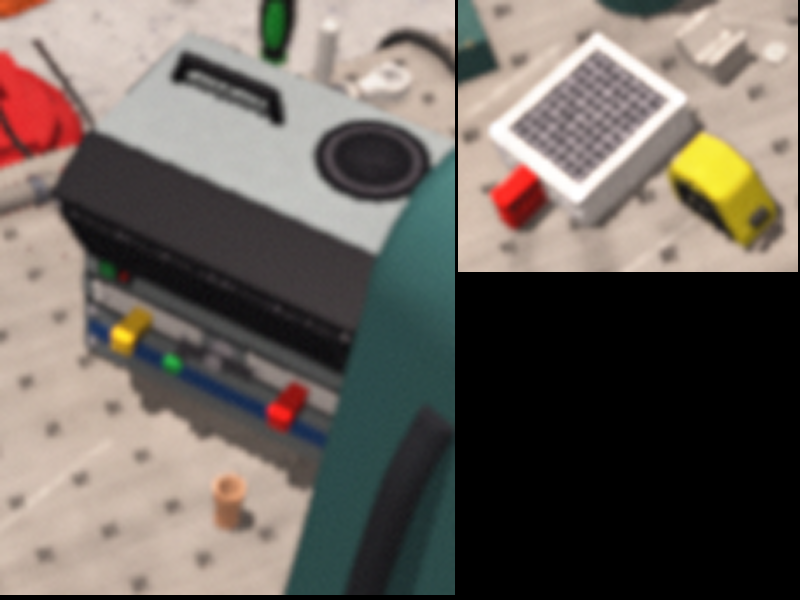

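Red is in the right bay (extractor y = −65), with the green knob left of the pivot as it should be. Next: pose fits from the crop's corners.

Run:
```python
from h import *
from scipy.optimize import least_squares
m=camera_model('top')
def fit(L,uv,g):
    L=np.array(L,float);uv=np.array(uv,float)
    def W(p): c,s=np.cos(p[2]),np.sin(p[2]); return np.c_[p[0]+c*L[:,0]-s*L[:,1],p[1]+s*L[:,0]+c*L[:,1],L[:,2]]
    r=least_squares(lambda p:(px(m,W(p))-uv).ravel(),g,loss='soft_l1');print(r.x.round(4),np.degrees(r.x[2]).round(1));print((px(m,W(r.x))-uv).round(1).tolist());return r.x
A=lambda u,v:(300+u/3.5-.4,75+v/3.5-.4)
B=lambda u,v:(180+(u-458)/3.4-.4,205+v/3.4-.4)
e=fit([(-.1065,.065,.08),(-.1065,-.065,.08),(-.104,.024,.08),(-.121,.116,.218)],[A(125,340),A(281,414),A(172,362),A(60,203)],[.65,-.18,-.6+0])
p=fit([(-.0525,.045,.04),(.0525,.045,.04),(.0525,-.045,.04),(-.0525,-.045,.04),(-.089,0,.030)],[B(490,128),B(598,33),B(688,98),B(580,207),B(508,205)],[.57,.27,-1.2])
def E(x,y,z):
    c,s=np.cos(e[2]),np.sin(e[2]);return (np.array([e[0]+c*x-s*y,e[1]+s*x+c*y,z])).round(3)
print('stud',E(-.1,.024,.08),'redh',E(-.091,-.065,.08),'cup',onz(m,A(228,518),0).round(3), onz(m,A(229,482),.042).round(3),'vblk',onz(m,B(712,50),.03).round(3),'tape',onz(m,B(710,150),.066).round(3))
```

```text
[ 0.6255 -0.1807 -0.9752] -55.9
[[-0.3, 0.6], [0.8, 0.3], [0.8, 0.1], [-2.9, -3.5]]
[ 0.5793  0.2706 -1.0937] -62.7
[[0.5, 0.4], [0.3, 0.2], [-0.0, -0.1], [0.3, -2.4], [-2.5, 0.6]]
stud [ 0.589 -0.084  0.08 ] redh [ 0.521 -0.142  0.08 ] cup [ 0.498 -0.083  0.   ] [ 0.5   -0.082  0.042] vblk [0.602 0.173 0.03 ] tape [0.499 0.206 0.066]
```

Run:
```python
from h import *
m=camera_model('scene');print('can',onz(m,(270,290),0).round(3),onz(m,(259,188),.27).round(3))
for n in('top','scene','wrist'):
    m=camera_model(n);o,d=ray(m,m['camera_matrix'][:2,2]);print(n,o.round(3),(d/np.linalg.norm(d)).round(3))
print(m)
o=get_obs();Rm=R.from_euler('xyz',o['ee_rot']).as_matrix();print(Rm.round(3));print(Rm.T@(ray(m,(320,200))[0]-o['tool_pos']))
```

```text
can [ 0.466 -0.311  0.   ] [ 0.47  -0.361  0.27 ]
top [-0.1    0.297  1.007] [ 0.565 -0.249 -0.787]
scene [ 0.66  -1.026  0.565] [-0.103  0.9   -0.423]
wrist [ 0.259 -0.49   0.383] [-0.254 -0.088 -0.963]
{'camera_matrix': array([[358.88097273,   0.        , 321.79310364],
       [  0.        , 358.88097273, 194.55567745],
       [  0.        ,   0.        ,   1.        ]]), 'k1': 0.025038531377847503, 'camera_from_world': array([[ 0.33685893, -0.94155089, -0.00282378, -0.54760534],
       [ 0.90664583,  0.32517709, -0.26879955,  0.02772   ],
       [ 0.25400668,  0.08798736,  0.963192  , -0.39114863],
       [ 0.        ,  0.        ,  0.        ,  1.        ]])}
[[ 0.941  0.337 -0.   ]
 [ 0.337 -0.941  0.002]
 [ 0.    -0.002 -1.   ]]
[ 0.0783215  -0.00115698 -0.19010087]
```

{"api": "servo_tool", "payload": {"targets": [[0,0,-5,-10],[0,0,-10,-20]]}}

```text
time: 0.35
tool_pos: [0.1852, -0.517, 0.2931]
ee_rot: [-3.138, -0.002, 0.699]
wrist_force: [0.5, -0.7, 0.5]
width: 0.094
finger_force: 0.0
```

{"api": "servo_tool", "payload": {"targets": [[4.4,1,-4,0],[8.8,2,-8,0],[13.3,3.2,-12,0],[12.7,9,-12,0],[12.1,15,-12,0],[11.5,21,-12,0],[10.8,27,-12,0],[10,33,-12,0]]}}

```text
time: 1.35
tool_pos: [0.4201, -0.6271, 0.3589]
ee_rot: [3.103, 0.004, 0.693]
wrist_force: [-0.3, 0.2, 0.1]
width: 0.0937
finger_force: 0.0
```

Run:
```python
from h import *
o=get_obs();print(o['time'],o['tool_pos'],o['ee_rot'],o['joint_positions'].round(3),o['qvel'].round(2))
```

```text
1.35 [ 0.42011006 -0.62710328  0.35887957] [3.10280591 0.00371122 0.69289549] [-1.057  0.662  0.276  0.004  2.165 -0.177] [-0.    0.14 -0.03  0.   -0.23  0.  ]
```

{"api": "servo_tool", "payload": {"targets": [[-0.6,6,-2,0],[-1.2,12,-4,0],[-1.8,18,-6,0],[-2.5,24,-8,0]]}}

```text
time: 1.85
tool_pos: [0.4417, -0.659, 0.3359]
ee_rot: [3.047, 0.01, 0.693]
wrist_force: [-0.6, -0.7, -0.5]
width: 0.0942
finger_force: 0.0
```

Run:
```python
from h import *
o=get_obs();print(o['time'],o['tool_pos'],o['ee_rot'],o['joint_positions'].round(3),o['qvel'].round(2)); print(R.from_euler('xyz',o['ee_rot']).as_matrix()[:,2])
```

```text
1.85 [ 0.44171997 -0.65898408  0.33585576] [3.04742689 0.00978955 0.69250491] [-1.055  0.696  0.274  0.008  2.077 -0.173] [ 0.    0.08  0.    0.   -0.08  0.  ]
[ 0.05253192 -0.07859005 -0.99552197]
```

{"api": "servo_tool", "payload": {"targets": [[0.5,-6,-1,0],[1,-12,-1,0],[1,-12,-1,0]]}}

```text
time: 2.22
tool_pos: [0.3698, -0.555, 0.3316]
ee_rot: [3.056, 0.008, 0.693]
wrist_force: [0.2, -0.6, -0.3]
width: 0.0939
finger_force: 0.0
```

```bash
cat > s.py <<'E'
from h import *
o=get_obs();print(o['time'],o['tool_pos'].round(4),o['ee_rot'].round(3),o['joint_positions'].round(3),o['qvel'].round(2)); print(R.from_euler('xyz',o['ee_rot']).as_matrix().round(3))
E
python3 s.py
```

```text
2.225 [ 0.3698 -0.555   0.3316] [3.056 0.008 0.693] [-1.073  0.307  0.843  0.009  1.906 -0.191] [-0.01 -0.04 -0.03  0.   -0.08 -0.01]
[[ 0.77   0.637  0.048]
 [ 0.638 -0.766 -0.071]
 [-0.008  0.086 -0.996]]
```

{"api": "servo_tool", "payload": {"targets": [[-0.6,6,0,0],[-1.2,12,0,0],[-1.8,18,0,0],[-2.4,24,0,0],[-3,30,0,0],[-3.6,36,0,0],[-4.2,42,0,0],[-5,48,0,0]]}}

```text
time: 3.22
tool_pos: [0.4774, -0.715, 0.2664]
ee_rot: [2.993, 0.016, 0.692]
wrist_force: [0.1, -1.4, -0.0]
width: 0.0939
finger_force: 0.0
```

```bash
python3 s.py
```

```text
3.225 [ 0.4774 -0.715   0.2664] [2.993 0.016 0.692] [-1.052  0.788  0.274  0.011  1.931 -0.17 ] [ 0.    0.12 -0.   -0.   -0.12  0.  ]
[[ 0.77   0.633  0.083]
 [ 0.638 -0.76  -0.124]
 [-0.016  0.148 -0.989]]
```

{"api": "servo_tool", "payload": {"targets": [[-0.6,5.4,-2.9,0],[-1.1,10.8,-5.8,0],[-1.7,16.2,-8.7,0],[-2.2,21.6,-11.6,0],[-2.8,27,-14.5,0],[-3.3,32.4,-17.4,0],[-4,38,-20,0],[-4.5,43,-23,0]]}}

```text
time: 4.22
tool_pos: [0.4802, -0.719, 0.2929]
ee_rot: [2.94, 0.021, 0.691]
wrist_force: [-0.5, 0.2, -0.0]
width: 0.0936
finger_force: 0.0
```

```bash
python3 s.py
```

```text
4.225 [ 0.4802 -0.719   0.2929] [2.94  0.021 0.691] [-1.054  0.759  0.274  0.015  1.907 -0.169] [-0.   -0.01  0.    0.    0.02 -0.  ]
[[ 0.771  0.627  0.112]
 [ 0.637 -0.753 -0.167]
 [-0.021  0.2   -0.98 ]]
```

{"api": "servo_tool", "payload": {"targets": [[-0.6,5.7,-2.3,0],[-1.2,11.4,-4.6,0],[-1.8,17,-7,0],[-2.4,22.8,-9,0],[-3,28.5,-11.5,0],[-3.6,34,-14,0],[-4.2,40,-16,0],[-4.8,46,-18,0]]}}

```text
time: 5.22
tool_pos: [0.4887, -0.7319, 0.3044]
ee_rot: [2.884, 0.026, 0.689]
wrist_force: [-0.0, 0.9, -0.5]
width: 0.094
finger_force: 0.0
```

{"api": "servo_tool", "payload": {"targets": [[-0.6,5.8,-2,0],[-1.2,11.6,-4,0],[-1.8,17.4,-6,0],[-2.4,23,-8,0],[-3,29,-10,0],[-3.6,35,-12,0],[-4.2,41,-14,0],[-4.8,47,-16,0]]}}

```text
time: 6.22
tool_pos: [0.4978, -0.745, 0.3162]
ee_rot: [2.828, 0.032, 0.688]
wrist_force: [0.2, -0.1, -0.7]
width: 0.0942
finger_force: 0.0
```

```bash
python3 s.py
```

```text
6.225 [ 0.4978 -0.745   0.3162] [2.828 0.032 0.688] [-1.054  0.742  0.275  0.023  1.81  -0.167] [ 0.  0.  0.  0.  0. -0.]
[[ 0.772  0.611  0.172]
 [ 0.634 -0.729 -0.258]
 [-0.032  0.309 -0.951]]
```

{"api": "servo_tool", "payload": {"targets": [[-0.6,5.9,-1.8,0],[-1.2,11.8,-3.6,0],[-1.8,17.7,-5.4,0],[-2.4,23.6,-7.2,0],[-3,29.5,-9,0],[-3.6,35.4,-10.8,0],[-4.2,41,-12.6,0],[-4.8,47,-14.4,0]]}}

```text
time: 7.22
tool_pos: [0.506, -0.7563, 0.3322]
ee_rot: [2.77, 0.038, 0.686]
wrist_force: [0.1, -0.4, -0.1]
width: 0.094
finger_force: 0.0
```

{"api": "servo_tool", "payload": {"targets": [[-0.6,6,-1.5,0],[-1.2,12,-3,0],[-1.8,18,-4.5,0],[-2.4,24,-6,0],[-3,30,-7.5,0],[-3.6,36,-9,0],[-4.2,42,-10.5,0],[-4.8,48,-12,0]]}}

```text
time: 8.22
tool_pos: [0.5147, -0.7679, 0.3479]
ee_rot: [2.712, 0.043, 0.683]
wrist_force: [-0.2, -0.9, -0.5]
width: 0.0939
finger_force: 0.0
```

{"api": "servo_tool", "payload": {"targets": [[-0.6,6,-1.2,0],[-1.2,12,-2.4,0],[-1.8,18,-3.6,0],[-2.4,24,-4.8,0],[-3,30,-6,0],[-3.6,36,-7.2,0],[-4.2,42,-8.4,0],[-4.8,48,-9.6,0]]}}

```text
time: 9.22
tool_pos: [0.5231, -0.7792, 0.3646]
ee_rot: [2.653, 0.049, 0.681]
wrist_force: [-0.0, -0.0, 0.4]
width: 0.094
finger_force: 0.0
```

{"api": "servo_tool", "payload": {"targets": [[-0.6,6,-0.8,0],[-1.2,12,-1.6,0],[-1.8,18,-2.4,0],[-2.4,24,-3.2,0],[-3,30,-4,0],[-3.6,36,-4.8,0],[-4.2,42,-5.6,0],[-4.8,48,-6.4,0]]}}

```text
time: 10.22
tool_pos: [0.5324, -0.7922, 0.3792]
ee_rot: [2.594, 0.054, 0.678]
wrist_force: [1.0, -1.0, -0.1]
width: 0.0936
finger_force: 0.0
```

{"api": "servo_tool", "payload": {"targets": [[-0.6,6,-0.4,0],[-1.2,12,-0.8,0],[-1.8,18,-1.2,0],[-2.4,24,-1.6,0],[-3,30,-2,0],[-3.6,36,-2.4,0],[-4.2,42,-2.8,0],[-4.8,48,-3.2,0]]}}

```text
time: 11.22
tool_pos: [0.5422, -0.8062, 0.3922]
ee_rot: [2.535, 0.059, 0.675]
wrist_force: [0.1, 0.1, 0.6]
width: 0.0946
finger_force: 0.0
```

{"api": "servo_tool", "payload": {"targets": [[-0.6,6.1,0,0],[-1.2,12.2,0,0],[-1.8,18.3,0,0],[-2.4,24.4,0,0],[-3,30.5,0,0],[-3.6,36.6,0,0],[-4.2,42.7,0,0],[-4.8,48.8,0,0]]}}

```text
time: 12.22
tool_pos: [0.5527, -0.8206, 0.4042]
ee_rot: [2.476, 0.064, 0.671]
wrist_force: [0.2, 0.2, -1.0]
width: 0.0935
finger_force: 0.0
```

```bash
python3 s.py
```

```text
12.225 [ 0.5527 -0.8206  0.4042] [2.476 0.064 0.671] [-1.051  0.706  0.275  0.044  1.494 -0.162] [ 0.  0. -0. -0. -0. -0.]
[[ 0.782  0.52   0.345]
 [ 0.621 -0.592 -0.515]
 [-0.064  0.616 -0.785]]
```

Tilt is now 38° along the extractor's inward direction, gained by pushing at the reach limit. Next I compute the transit.

```bash
cat >> h.py <<'E'
def sh(world,frm=None,Rm=None):
    o=get_obs();f=o['tool_pos'] if frm is None else np.array(frm);Rm=R.from_euler('xyz',o['ee_rot']).as_matrix()
    return (Rm.T@(np.array(world)-f)*100).round(1)
E
python3 - <<'E'
from h import *
for w in((.28,-.42,.45),(.42,0,.42),(.5134,-.015,.2)):print(sh(w))
E
```

```text
[  3.3 -35.  -33.6]
[ 40.5 -54.5 -48.1]
[ 48.2 -62.3 -26.8]
```

{"api": "servo_tool", "payload": {"targets": [[0.4,-4.4,-4.2,-10],[0.8,-8.8,-8.4,-20],[1.2,-13.1,-12.6,-30],[1.6,-17.5,-16.8,-40],[2,-21.9,-21,-50],[2.5,-26.3,-25.2,-60],[2.9,-30.6,-29.4,-70],[3.3,-35,-33.6,-80]]}}

```text
time: 13.22
tool_pos: [0.2796, -0.4181, 0.4508]
ee_rot: [3.09, 0.668, 2.078]
wrist_force: [-0.0, -0.6, 1.2]
width: 0.094
finger_force: 0.0
```

```bash
python3 s.py;python3 - <<'E'
from h import *
for w in((.42,0,.42),(.5134,-.015,.2)):print(sh(w))
o=get_obs();Rm=R.from_euler('xyz',o['ee_rot']).as_matrix();a=-.9752
print('turn',np.degrees(np.arctan2(*(Rm.T@[-np.sin(a),np.cos(a),0])[:2]))) # x comp vs y
E
```

```text
13.225 [ 0.2796 -0.4181  0.4508] [3.09  0.668 2.078] [-1.187 -0.472  1.478  0.128  1.477 -1.68 ] [-0.31 -1.01  0.53  0.18  0.49 -1.59]
[[-0.381  0.858  0.345]
 [ 0.686  0.513 -0.516]
 [-0.62   0.04  -0.784]]
[ 25.2  33.3 -14.3]
[34.3 39.7  6.9]
turn 3.9892693561460644
```

{"api": "servo_tool", "payload": {"targets": [[3.1,4.2,-1.8,-4],[6.3,8.3,-3.6,-4],[9.4,12.5,-5.4,-4],[12.6,16.6,-7.2,-4],[15.7,20.8,-9,-4],[18.9,25,-10.8,-4],[22,29.1,-12.5,-4],[25.2,33.3,-14.3,-4]]}}

```text
time: 14.22
tool_pos: [0.423, -0.001, 0.4219]
ee_rot: [3.137, 0.669, 2.159]
wrist_force: [0.3, -0.5, 0.7]
width: 0.0938
finger_force: 0.0
```

```bash
python3 s.py;python3 - <<'E'
from h import *
for w in((.5134,-.015,.2),):print(sh(w))
E
```

```text
14.225 [ 0.423  -0.001   0.4219] [3.137 0.669 2.159] [ 0.396 -0.335  1.45  -0.676  1.808 -0.433] [ 1.07  0.71 -0.41 -0.29  0.36  0.96]
[[-0.435  0.831  0.348]
 [ 0.653  0.557 -0.514]
 [-0.62   0.004 -0.784]]
[ 8.9  6.6 21.3]
```

{"api": "servo_tool", "payload": {"targets": [[2.2,1.6,5.3,0],[4.5,3.3,10.6,0],[6.7,5,16,0],[8.9,6.6,21.3,0],[8.9,6.6,21.3,0]], "claw": 255}}

```text
time: 14.85
tool_pos: [0.51, -0.0191, 0.1934]
ee_rot: [-3.13, 0.664, 2.166]
wrist_force: [-0.1, -1.1, 0.8]
width: 0.0471
finger_force: 0.0
```

```bash
python3 s.py;python3 - <<'E'
from h import *
import pickle
m=camera_model('wrist');im=snapshot('wrist');cv2.imwrite('pics/w1.png',im);pickle.dump(m,open('w1.pkl','wb'))
E
```

```text
14.85 [ 0.51   -0.0191  0.1934] [-3.13   0.664  2.166] [ 0.275 -0.173  1.774 -0.646  1.362 -0.236] [ 0.01 -0.06 -0.11 -0.03  0.03 -0.01]
[[-0.441  0.832  0.336]
 [ 0.652  0.554 -0.517]
 [-0.616 -0.009 -0.787]]
```

View pics/w1.png

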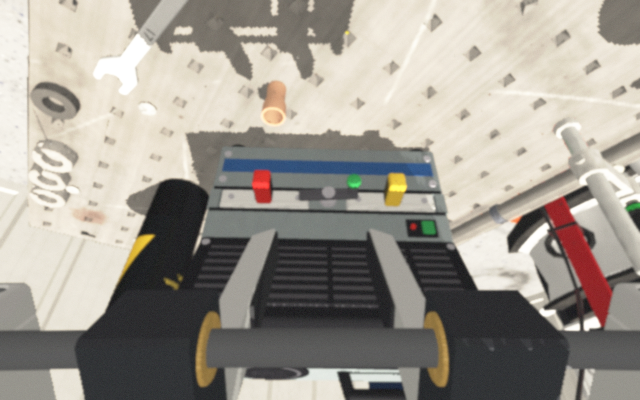

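The wrist view (upside down) shows the red handle at (262,186), the knob at (355,181), the pivot at (329,192) and yellow at (396,189). I'll enlarge it for a fit.

Run:
```python
from h import *
im=cv2.imread('pics/w1.png');cv2.imwrite('pics/w1c.png',cv2.resize(im[130:250,195:455],None,fx=3,fy=3,interpolation=cv2.INTER_CUBIC))
```

```text
(no output)
```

View pics/w1c.png

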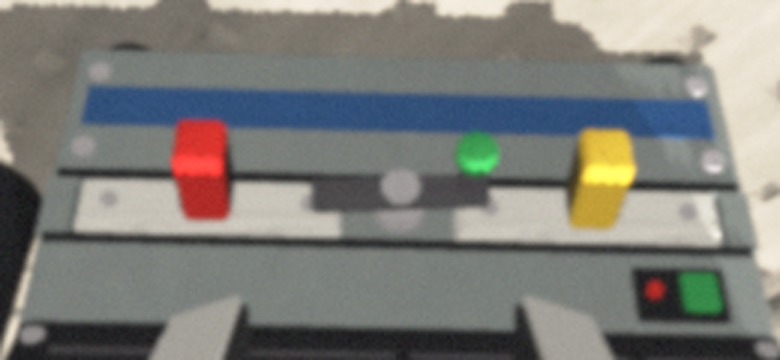

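```bash
cat > fit.py <<'E'
from h import *
from scipy.optimize import least_squares
def fit(m,L,uv,g):
    L=np.array(L,float);uv=np.array(uv,float)
    def W(p): c,s=np.cos(p[2]),np.sin(p[2]); return np.c_[p[0]+c*L[:,0]-s*L[:,1],p[1]+s*L[:,0]+c*L[:,1],L[:,2]+p[3]]
    r=least_squares(lambda p:np.r_[(px(m,W(p))-uv).ravel(),p[3]/.003],g,loss='soft_l1');print(r.x.round(4),np.degrees(r.x[2]).round(1));print((px(m,W(r.x))-uv).round(1).tolist());return r.x
E
python3 - <<'E'
from fit import *
import pickle
m=pickle.load(open('w1.pkl','rb'))
C=lambda u,v:(195+u/3-.33,130+v/3-.33)
L=[(-.1065,-.065,.089),(-.0725,-.065,.089),(-.1065,-.065,.071),(-.1065,.065,.089),(-.0725,.065,.089),(-.1065,.065,.071),(-.1,.024,.08)]
e=fit(m,L,[C(201,156),C(206,217),C(202,121),C(607,165),C(596,226),C(605,130),C(478,153)],[.6255,-.18,-.975,0])
E
```

```text
[ 0.6195 -0.1763 -1.0069 -0.0032] -57.7
[[-1.4, 0.4], [0.8, 0.9], [0.3, -2.5], [1.5, 0.4], [-1.4, 0.5], [-0.1, -2.6], [-0.1, 0.3]]
```

```bash
cat >> h.py <<'E'
e=np.array([.6195,-.1763,-1.0069])
def E(x,y,z): c,s=np.cos(e[2]),np.sin(e[2]);return np.array([e[0]+c*x-s*y,e[1]+s*x+c*y,z])
def Ei(w): c,s=np.cos(e[2]),np.sin(e[2]);d=np.array(w)-[e[0],e[1],0];return np.array([c*d[0]+s*d[1],-s*d[0]+c*d[1],d[2]])
E
python3 - <<'E'
from h import *
print('cur',Ei(get_obs()['tool_pos']).round(4))
ys=0.024
print('pre',sh(E(-.1036-.031,ys,.103+.040)));print('top',sh(E(-.1036,ys,.103)))
for t in(0,.3,.6,.9,1.2,1.5):print(t,sh(E(-.1036,.024*np.cos(t),.080-.003-.024*np.sin(t)+.007+.005+.011)))
E
```

```text
cur [-0.1909 -0.007   0.1978]
pre [-1.1  3.   7.8]
top [-1.   2.9 12.9]
0 [-0.9  2.9 13.1]
0.3 [-0.4  2.8 13.7]
0.6 [-0.   2.5 14.2]
0.9 [ 0.3  2.  14.6]
1.2 [ 0.6  1.4 14.9]
1.5 [ 0.7  0.7 15. ]
```

{"api": "servo_tool", "payload": {"targets": [[-0.5,1.5,4,1.5],[-1.1,3,7.8,1.5],[-1,2.9,11,1.5],[-1,2.9,12.6,1.5],[-1,2.9,12.6,1.5]]}}

```text
time: 15.52
tool_pos: [0.5851, -0.0736, 0.1081]
ee_rot: [3.117, 0.669, 2.123]
wrist_force: [0.5, 0.4, -0.1]
width: 0.0005
finger_force: 0.0
```

```bash
python3 s.py
python3 - <<'E'
from h import *
print('cur',Ei(get_obs()['tool_pos']).round(4))
im=snapshot('wrist');cv2.imwrite('pics/w2.png',cv2.resize(im[120:300,170:470],None,fx=2.5,fy=2.5,interpolation=cv2.INTER_CUBIC))
for t in(0,.3,.6,.9,1.2,1.5):print(t,sh(E(-.1036,.024*np.cos(t),.080-.003-.024*np.sin(t)+.007+.005+.011)))
E
```

```text
15.525 [ 0.5851 -0.0736  0.1081] [3.117 0.669 2.123] [ 0.122  0.011  1.784 -0.667  1.106 -0.205] [ 0.02 -0.02 -0.01  0.    0.    0.  ]
[[-0.412  0.843  0.346]
 [ 0.668  0.538 -0.515]
 [-0.62   0.019 -0.784]]
cur [-0.1052  0.0258  0.1081]
0 [ 0.4 -0.2  0.8]
0.3 [ 0.8 -0.4  1.3]
0.6 [ 1.2 -0.7  1.8]
0.9 [ 1.6 -1.2  2.2]
1.2 [ 1.8 -1.8  2.5]
1.5 [ 1.9 -2.5  2.6]
```

View pics/w2.png

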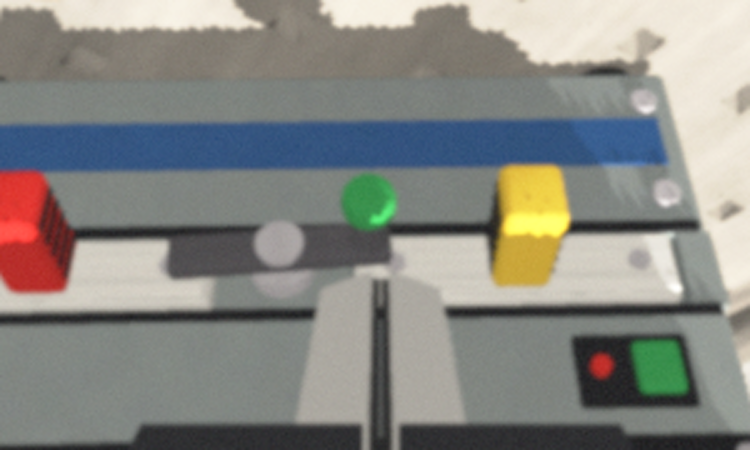

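{"api": "servo_tool", "payload": {"targets": [[0.3,-0.3,0.9,0],[0.5,-0.4,1.1,0],[0.7,-0.5,1.4,0],[0.9,-0.6,1.6,0],[1.1,-0.8,1.9,0],[1.3,-1,2.1,0],[1.5,-1.3,2.3,0],[1.6,-1.6,2.5,0]]}}

```text
time: 16.58
tool_pos: [0.5728, -0.0843, 0.0764]
ee_rot: [3.12, 0.668, 2.125]
wrist_force: [0.5, 0.2, -0.4]
width: 0.0006
finger_force: 0.0
```

{"api": "servo_tool", "payload": {"targets": [[0.1,-0.4,0.1,0],[0.2,-0.7,0.2,0],[0.3,-1,0.3,0],[0.3,-1,0.3,0]]}}

```text
time: 17.08
tool_pos: [0.5641, -0.0892, 0.0721]
ee_rot: [3.12, 0.668, 2.125]
wrist_force: [0.6, -1.5, 0.5]
width: 0.0004
finger_force: 0.0
```

```bash
python3 s.py
python3 - <<'E'
from h import *
print('cur',Ei(get_obs()['tool_pos']).round(4))
im=snapshot('wrist');cv2.imwrite('pics/w3.png',cv2.resize(im[120:300,170:470],None,fx=2.5,fy=2.5,interpolation=cv2.INTER_CUBIC))
E
```

```text
17.075 [ 0.5641 -0.0892  0.0721] [3.12  0.668 2.125] [ 0.092 -0.002  1.875 -0.689  1.028 -0.176] [ 0.    0.   -0.01 -0.   -0.   -0.  ]
[[-0.413  0.843  0.345]
 [ 0.667  0.538 -0.515]
 [-0.619  0.017 -0.785]]
cur [-0.1032 -0.0003  0.0721]
```

View pics/w3.png

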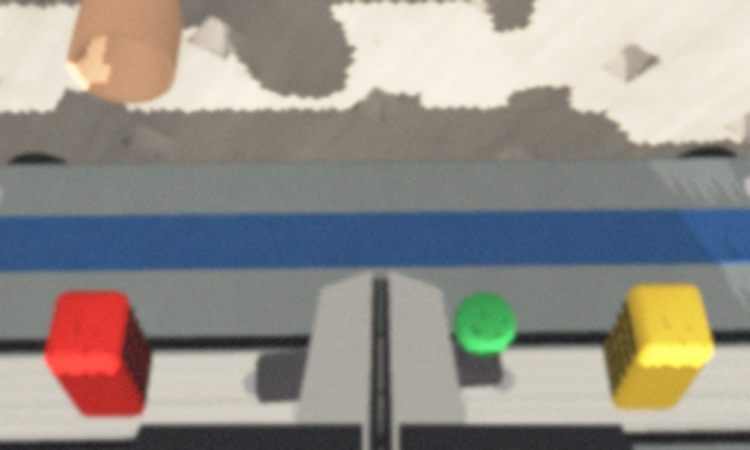

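The latch bar is still level: the knob is at (485,323) in the crop and the fingers came down in front of it without contact. I'll triangulate the knob against the fingertips from the three wrist views.

```bash
cat > tri.py <<'E'
from h import *
import pickle
from scipy.optimize import least_squares
o=get_obs()
def T(p,r): M=np.eye(4);M[:3,:3]=R.from_euler('xyz',r).as_matrix();M[:3,3]=p;return M
m=camera_model('wrist');CT=m['camera_from_world']@T(o['tool_pos'],o['ee_rot']) # cam_from_tool
def mm(p,r): d=dict(m);d['camera_from_world']=CT@np.linalg.inv(T(p,r));return d
def tri(obs):
    f=lambda X:np.concatenate([px(mm(p,r),X)[0]-uv for p,r,uv in obs])
    s=least_squares(f,[.57,-.08,.08]);return s.x,s.fun.round(1)
E
python3 - <<'E'
from tri import *
P1=([.51,-.0191,.1934],[-3.13,.664,2.166]);P2=([.5851,-.0736,.1081],[3.117,.669,2.123]);P3=(o['tool_pos'],o['ee_rot'])
C1=lambda u,v:(195+u/3-.33,130+v/3-.33);C2=lambda u,v:(170+u/2.5-.3,120+v/2.5-.3)
def go(n,a,b,c):
    x,f=tri([(*P,uv) for P,uv in((P1,a and C1(*a)),(P2,b and C2(*b)),(P3,c and C2(*c))) if uv]);print(n,x.round(4),Ei(x).round(4),f)
go('knob',(478,153),(369,201),(485,323))
go('redFT',(201,156),None,(82,360));go('yelFT',(607,165),(535,230),(665,358))
go('yelFB',(605,130),(533,167),(664,287))
# tip
for h in(0,-.008,.008):
  t=(T(*P3)@[h,0,.014,1])[:3];print('tip proj crop',((px(m,t)[0]-[170,120])*2.5).round(0),Ei(t).round(4))
E
```

```text
knob [ 0.5853 -0.0777  0.0779] [-0.1016  0.0238  0.0779] [-0.1  0.1  0.  -0.1  0.   0. ]
redFT [ 0.5069 -0.1144  0.0905] [-0.1125 -0.0621  0.0905] [ 0.5  0.4 -0.3 -0.2]
yelFT [ 0.6179 -0.0553  0.0873] [-0.1031  0.0634  0.0873] [-0.9  3.7 -1.6 -1.5  1.9 -0.8]
yelFB [ 0.6179 -0.0521  0.0712] [-0.1058  0.065   0.0712] [ 0.2  0.5 -0.6  0.2  0.5 -0.5]
tip proj crop [379. 276.] [-0.0944  0.0002  0.0613]
tip proj crop [379. 307.] [-0.0881  0.0001  0.0662]
tip proj crop [379. 245.] [-0.1007  0.0002  0.0563]
```

Run:
```python
from h import *
print('up',sh(E(-.1046-.020,0.0,.111)),sh(E(-.1046-.012,.025,.115)),sh(E(-.1046,.025,.100)))
for t,b in((0,1.),(.25,1),(.5,1.5),(.75,2),(1,2.5),(1.25,3),(1.5,3)):print(t,sh(E(-.1046,.024*np.cos(t)+b/1e3,.078-.024*np.sin(t)+.006+.011)))
```

```text
up [-0.7  0.1 -4.4] [-1.6  2.6 -4.2] [-1.6  2.6 -2.2]
0 [-1.3  2.5 -1.8]
0.25 [-0.9  2.5 -1.4]
0.5 [-0.6  2.3 -0.9]
0.75 [-0.3  2.  -0.6]
1 [-0.   1.6 -0.3]
1.25 [ 0.1  1.1 -0.1]
1.5 [0.2 0.5 0. ]
```

{"api": "servo_tool", "payload": {"targets": [[-0.7,0.1,-4.4,0],[-1.6,2.6,-4.2,0],[-1.6,2.6,-2.2,0],[-1.3,2.5,-1.8,0],[-1.1,2.5,-1.6,0],[-0.9,2.5,-1.4,0],[-0.8,2.4,-1.1,0],[-0.6,2.3,-0.9,0]]}}

```text
time: 18.12
tool_pos: [0.5832, -0.0762, 0.0835]
ee_rot: [3.119, 0.668, 2.125]
wrist_force: [0.7, -0.5, -0.1]
width: 0.0009
finger_force: 0.0
```

Run:
```python
from h import *
o=get_obs();print(Ei(o['tool_pos']).round(4),o['wrist_force'])
im=snapshot('wrist');g=im[:,:,1].astype(int)-np.maximum(im[:,:,0],im[:,:,2]);g[:,420:]=0;ys,xs=np.where((g>50));k=ys<300;print('green',xs[k].mean()if k.any()else 0,ys[k].mean()if k.any()else 0,k.sum())
m=camera_model('wrist')
for t in(0,.25,.5,.75,1,1.25,1.5):print(t,px(m,E(-.1016,.0238*np.cos(t),.078-.024*np.sin(t))).round(1))
cv2.imwrite('pics/w4.png',im)
for t,b in((.5,1.5),(.75,2),(1,2.5),(1.25,3),(1.5,3)):print(t,sh(E(-.1046,.024*np.cos(t)+b/1e3,.078-.024*np.sin(t)+.006+.011)))
```

```text
[-0.1041  0.0228  0.0835] [ 0.69918447 -0.52320483 -0.06834723]
green 322.94444444444446 226.27777777777777 108
0 [[323.7 234.4]]
0.25 [[322.2 225.7]]
0.5 [[318.5 217.9]]
0.75 [[312.7 211.2]]
1 [[305.4 206.2]]
1.25 [[296.8 202.9]]
1.5 [[287.5 201.4]]
0.5 [-0.   0.  -0.1]
0.75 [ 0.3 -0.3  0.3]
1 [ 0.5 -0.7  0.6]
1.25 [ 0.7 -1.2  0.8]
1.5 [ 0.7 -1.8  0.9]
```

The latch is turning (about 0.25 rad). Continuing along the arc, slightly deeper.

{"api": "servo_tool", "payload": {"targets": [[0.3,0.1,0.2,0],[0.4,0,0.5,0],[0.5,-0.2,0.6,0],[0.6,-0.4,0.8,0],[0.8,-0.6,0.9,0],[0.9,-0.8,1,0]]}}

```text
time: 18.92
tool_pos: [0.5759, -0.0797, 0.0697]
ee_rot: [3.119, 0.668, 2.125]
wrist_force: [0.3, 0.3, 0.3]
width: 0.0001
finger_force: 0.0
```

```bash
cat > g.py <<'E'
from h import *
o=get_obs();print(o['time'],Ei(o['tool_pos']).round(4),o['wrist_force'].round(1))
m=camera_model('wrist');im=snapshot('wrist');g=im[:,:,1].astype(int)-np.maximum(im[:,:,0],im[:,:,2]);g[:,400:]=0;g[300:]=0;ys,xs=np.where(g>50);print('green',xs.mean(),ys.mean(),len(xs))
for t in(0,.25,.5,.75,1,1.25,1.5):print(t,px(m,E(-.1016,.0238*np.cos(t),.078-.024*np.sin(t))).round(1),sh(E(-.1046,.024*np.cos(t)+.003,.078-.024*np.sin(t)+.004+.011)))
import sys;cv2.imwrite(sys.argv[1],im)
E
python3 g.py pics/w5.png
```

```text
18.925 [-0.105   0.0148  0.0697] [0.3 0.3 0.3]
green nan nan 0
0 [[337.5 255.1]] [-1.5  1.3 -1.8]
0.25 [[335.8 245.8]] [-1.1  1.2 -1.3]
0.5 [[331.7 237.4]] [-0.8  1.  -0.9]
0.75 [[325.6 230.3]] [-0.5  0.6 -0.5]
1 [[317.8 224.8]] [-0.2  0.2 -0.2]
1.25 [[308.9 221.3]] [-0.1 -0.4 -0. ]
1.5 [[299.3 219.8]] [-0. -1.  0.]g.py:3: RuntimeWarning: Mean of empty slice.
  m=camera_model('wrist');im=snapshot('wrist');g=im[:,:,1].astype(int)-np.maximum(im[:,:,0],im[:,:,2]);g[:,400:]=0;g[300:]=0;ys,xs=np.where(g>50);print('green',xs.mean(),ys.mean(),len(xs))
  ret = ret.dtype.type(ret / rcount)
```

{"api": "servo_tool", "payload": {"targets": [[0.1,-0.3,0.1,0],[0.2,-0.6,0.2,0],[0.2,-0.9,0.2,0],[0.2,-1.2,0.2,0],[0.2,-1.2,0.2,0],[-0.5,-1.2,-4,0],[-0.5,-1.2,-4,0]]}}

```text
time: 19.85
tool_pos: [0.5565, -0.0678, 0.1078]
ee_rot: [3.111, 0.671, 2.122]
wrist_force: [-0.2, -0.3, 0.6]
width: 0.0008
finger_force: 0.0
```

```bash
python3 g.py pics/w6.png 2>/dev/null; python3 -c "
import cv2
im=cv2.imread('pics/w6.png');a=cv2.imread('pics/w5.png')
cv2.imwrite('pics/w56.png',cv2.hconcat([cv2.resize(x[150:310,220:420],None,fx=2,fy=2) for x in(a,im)]))"
```

```text
19.85 [-0.1254  0.0047  0.1078] [-0.2 -0.3  0.6]
green 348.3105590062112 217.42857142857142 322
0 [[348.5 217.1]] [-0.8  2.3  2.4]
0.25 [[346.9 209.7]] [-0.5  2.2  2.8]
0.5 [[343.2 203.1]] [-0.1  2.   3.2]
0.75 [[337.9 197.5]] [0.2 1.6 3.6]
1 [[331.2 193.2]] [0.4 1.2 3.9]
1.25 [[323.5 190.4]] [0.6 0.6 4.1]
1.5 [[315.3 189.2]] [0.6 0.  4.2]
```

View pics/w56.png

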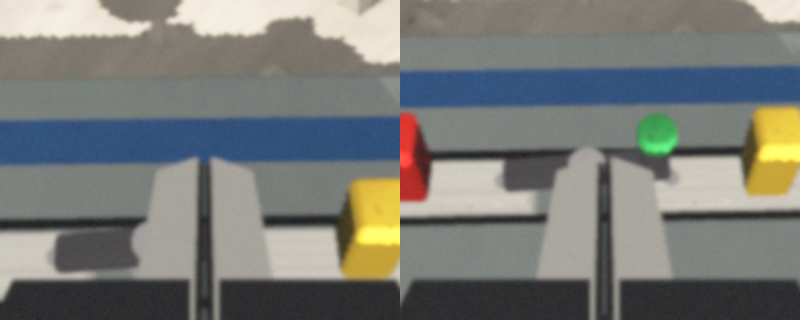

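The knob sits exactly at its 0 rad position, so the fingers pass in front of it. I'll redo the push 8 mm further in.

Run:
```python
from h import *
print(sh(E(-.1046-.004,.025,.115)),sh(E(-.0966,.025,.100)))
for t,b in((0,1.),(.25,1),(.5,1.5),(.75,2)):print(t,sh(E(-.0966,.024*np.cos(t)+b/1e3,.078-.024*np.sin(t)+.006+.011)))
```

```text
[-1.9  2.1  0.4] [-1.9  2.1  2.3]
0 [-1.6  2.1  2.7]
0.25 [-1.2  2.   3.2]
0.5 [-0.9  1.8  3.6]
0.75 [-0.6  1.5  4. ]
```

{"api": "servo_tool", "payload": {"targets": [[-1.9,2.1,0.4,0],[-1.9,2.1,2.3,0],[-1.6,2.1,2.7,0],[-1.4,2.1,3,0],[-1.2,2,3.2,0],[-1,2,3.4,0],[-0.9,1.9,3.6,0]]}}

```text
time: 20.78
tool_pos: [0.5865, -0.0829, 0.0819]
ee_rot: [3.119, 0.668, 2.125]
wrist_force: [0.6, -0.1, 0.3]
width: 0.0007
finger_force: 0.0
```

```bash
python3 g.py pics/w7.png 2>/dev/null
```

```text
20.775 [-0.0966  0.022   0.0819] [ 0.6 -0.1  0.3]
green 324.4433962264151 223.96226415094338 212
0 [[324.5 229.1]] [-0.1  0.6 -1.4]
0.25 [[323.  220.2]] [ 0.3  0.5 -0.9]
0.5 [[319.1 212.2]] [ 0.6  0.2 -0.5]
0.75 [[313.1 205.4]] [ 0.9 -0.1 -0.1]
1 [[305.5 200.2]] [ 1.2 -0.6  0.2]
1.25 [[296.7 196.9]] [ 1.3 -1.1  0.4]
1.5 [[287.1 195.4]] [ 1.4 -1.7  0.5]
```

Run:
```python
import cv2,numpy as np
for n in('w6','w4','w7'):
    im=cv2.imread(f'pics/{n}.png').astype(int);g=im[:,:,1]-np.maximum(im[:,:,0],im[:,:,2]);g[:,400:]=0;g[300:]=0
    ys,xs=np.where(g>50);print(n,xs.min(),xs.max(),ys.min(),ys.max())
a=cv2.imread('pics/w4.png');b=cv2.imread('pics/w7.png')
cv2.imwrite('pics/w47.png',cv2.hconcat([cv2.resize(x[170:290,260:390],None,fx=3,fy=3,interpolation=cv2.INTER_CUBIC) for x in(a,b)]))
```

```text
w6 339 358 208 227
w4 313 333 222 241
w7 313 335 218 230
```

View pics/w47.png

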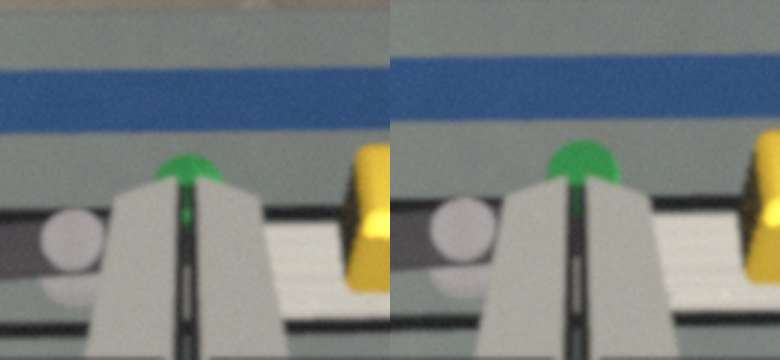

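The knob shows through the slit between the fingers, so they really are short of it. Their apparent width (25 mm at about 48 px) puts the tips about 25 mm nearer the camera than nominal, so I take the effective tip as about 10 mm behind the reported TCP and re-plan.

Run:
```python
from h import *
for t,b in((0,1.),(.25,1),(.5,1),(.75,1.5),(1,2),(1.25,2.5),(1.5,3)):print(t,sh(E(-.092,.024*np.cos(t)+b/1e3,.077-.024*np.sin(t))))
```

```text
0 [-0.1  0.3  0.6]
0.25 [0.3 0.2 1.1]
0.5 [0.6 0.  1.5]
0.75 [ 0.9 -0.3  1.9]
1 [ 1.2 -0.7  2.2]
1.25 [ 1.3 -1.2  2.4]
1.5 [ 1.4 -1.7  2.5]
```

{"api": "servo_tool", "payload": {"targets": [[-0.5,0.3,0,0],[-0.3,0.3,0.3,0],[-0.1,0.3,0.6,0],[0.1,0.3,0.9,0],[0.3,0.2,1.1,0],[0.5,0.1,1.3,0],[0.6,0,1.5,0]]}}

```text
time: 21.7
tool_pos: [0.5892, -0.0864, 0.066]
ee_rot: [3.119, 0.668, 2.125]
wrist_force: [0.4, 2.8, 0.4]
width: 0.0005
finger_force: 1.2
```

```bash
sed -i 's/print(.green.,xs.mean(),ys.mean(),len(xs))/print("green",xs.mean(),ys.mean(),len(xs),xs.min(),xs.max(),ys.min(),ys.max())/' g.py; python3 g.py pics/w8.png 2>/dev/null
```

```text
21.7 [-0.0922  0.0224  0.066 ] [0.4 2.8 0.4]
green 315.7926829268293 225.32926829268294 164 305 326 220 231
0 [[324.5 250.6]] [-0.7  0.5 -2.9]
0.25 [[322.9 240.7]] [-0.4  0.5 -2.4]
0.5 [[318.8 231.9]] [-0.   0.2 -2. ]
0.75 [[312.4 224.4]] [ 0.3 -0.1 -1.6]
1 [[304.3 218.7]] [ 0.5 -0.6 -1.3]
1.25 [[294.9 215. ]] [ 0.7 -1.1 -1.1]
1.5 [[284.8 213.4]] [ 0.7 -1.7 -1.1]
```

The latch is now moving, at about 0.6 rad. Continuing.

{"api": "servo_tool", "payload": {"targets": [[0.3,-0.2,0.2,0],[0.5,-0.3,0.4,0],[0.6,-0.5,0.6,0],[0.7,-0.7,0.7,0],[0.8,-0.9,0.8,0],[0.9,-1.2,0.9,0],[1,-1.4,1,0]]}}

```text
time: 22.62
tool_pos: [0.577, -0.093, 0.0525]
ee_rot: [3.118, 0.669, 2.125]
wrist_force: [1.6, 1.7, 3.7]
width: 0.0003
finger_force: 2.2
```

```bash
python3 g.py pics/w9.png 2>/dev/null
```

```text
22.625 [-0.0931  0.0087  0.0525] [1.6 1.7 3.7]
green 305.3 228.9625 80 298 314 226 234
0 [[352. 275.]] [-1.6  1.9 -3.9]
0.25 [[349.8 264.3]] [-1.2  1.8 -3.4]
0.5 [[345.1 254.7]] [-0.9  1.6 -3. ]
0.75 [[338.1 246.6]] [-0.6  1.2 -2.6]
1 [[329.4 240.4]] [-0.4  0.8 -2.3]
1.25 [[319.5 236.4]] [-0.2  0.2 -2.1]
1.5 [[308.9 234.7]] [-0.1 -0.4 -2. ]
```

The green knob now matches the position for about 1.5 rad, so the latch is upright. Retreat and line up with the red handle.

{"api": "servo_tool", "payload": {"targets": [[0,0,-3,0],[0,0,-6,0],[0,-3.5,-6.5,0],[0,-7.3,-6.5,0],[0,-7.3,-6.5,0]], "claw": 140}}

```text
time: 23.3
tool_pos: [0.4895, -0.0997, 0.1]
ee_rot: [3.123, 0.666, 2.125]
wrist_force: [1.4, 0.3, -0.0]
width: 0.0418
finger_force: 0.0
```

```bash
cat > r.py <<'E'
from h import *
import sys
o=get_obs();print(o['time'],Ei(o['tool_pos']).round(4),o['ee_rot'].round(3),o['wrist_force'].round(1),o['width'])
m=camera_model('wrist');im=snapshot('wrist').copy();cv2.imwrite(sys.argv[1],im);i=im.astype(int);g=i[:,:,2]-np.maximum(i[:,:,0],i[:,:,1]);g[290:]=0
n,l,s,c=cv2.connectedComponentsWithStats((g>70).astype(np.uint8));k=1+s[1:,4].argmax();print('red',s[k],c[k])
for x in(-.1065,-.0725):print('pred',px(m,E(x,-.065,.087)).round(1))
print('tool plane x at tip',px(m,(np.r_[o['tool_pos']]+R.from_euler('xyz',o['ee_rot']).as_matrix()@[0,0,-.01])))
for p in((-.115,.110),(-.0778,.063)):print(sh(E(p[0],-.065,p[1])))
Rm=R.from_euler('xyz',o['ee_rot']).as_matrix();ya=Rm[:,1];print('tool y az-32.3:',np.degrees(np.arctan2(ya[1],ya[0]))-(90+np.degrees(e[2])),ya[2])
E
python3 r.py pics/w10.png
```

```text
23.3 [-0.1342 -0.0689  0.1   ] [3.123 0.666 2.125] [ 1.4  0.3 -0. ] 0.04176825425669171
red [314 222  26  43 979] [326.17977528 242.55158325]
pred [[327.1 242.8]]
pred [[326.4 265.2]]
tool plane x at tip [[321.45793387 246.63273115]]
[-2.   0.2  0.4]
[-2.1  0.1  6.4]
tool y az-32.3: 0.08707181093249261 0.01462564533256816
```

{"api": "servo_tool", "payload": {"targets": [[-2,0.3,0.4,0],[-2,0.3,2.4,0],[-2.1,0.2,4.4,0],[-2.1,0.2,6.2,0],[-2.1,0.2,6.2,0]]}}

```text
time: 23.98
tool_pos: [0.524, -0.1437, 0.0642]
ee_rot: [3.123, 0.666, 2.126]
wrist_force: [-0.3, -0.7, -0.3]
width: 0.0422
finger_force: 0.0
```

```bash
python3 r.py pics/w11.png; python3 -c "
import cv2
im=cv2.imread('pics/w11.png')
cv2.imwrite('pics/w11c.png',cv2.resize(im[150:330,190:450],None,fx=3,fy=3,interpolation=cv2.INTER_CUBIC))"
```

```text
23.975 [-0.0786 -0.0633  0.0642] [3.123 0.666 2.126] [-0.3 -0.7 -0.3] 0.04217574122341289
red [ 301  224   35   57 1783] [317.80370163 251.46606842]
pred [[318.6 253. ]]
pred [[318.9 281.7]]
tool plane x at tip [[321.45418501 246.59732632]]
[ 0.1 -0.1 -5.8]
[ 0.1 -0.2  0.2]
tool y az-32.3: 0.17946130615429468 0.014520608225854548
```

View pics/w11c.png

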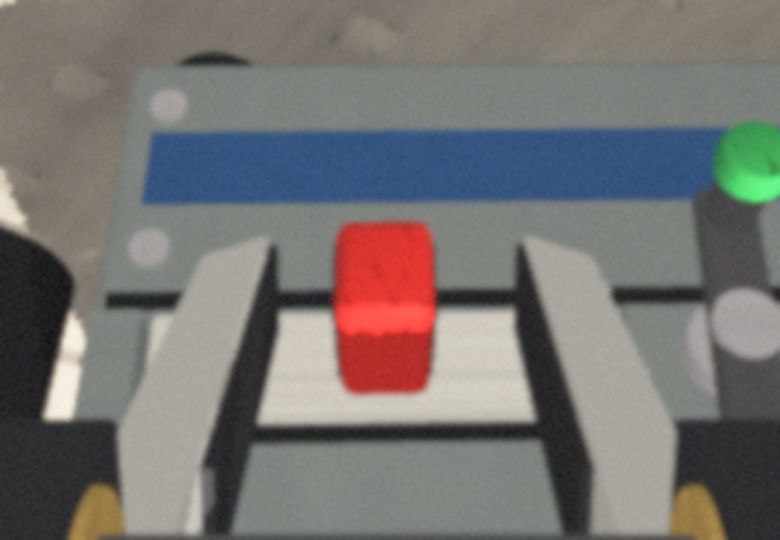

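The latch stands upright, with the knob below the pivot at (755,160), and the red handle at (385,310) lies between the fingers, 2 mm off centre. Closing.

{"api": "servo_tool", "payload": {"targets": [[0,-0.15,0.1,0],[0,-0.15,0.1,0],[0,-0.15,0.1,0],[0,-0.15,0.1,0]], "claw": 255}}

```text
time: 24.52
tool_pos: [0.5236, -0.1448, 0.0659]
ee_rot: [3.119, 0.669, 2.125]
wrist_force: [-1.3, 1.1, 1.6]
width: 0.0154
finger_force: 30.0
```

```bash
python3 s.py
python3 - <<'E'
from h import *
c=get_obs()['tool_pos'];i=Ei(c);print(i)
for d in(.02,.06,.12,.17):print(d,sh(E(i[0]-d,i[1],i[2])),sh(E(i[0]-d,i[1],i[2]+.004)))
E
```

```text
24.525 [ 0.5236 -0.1448  0.0659] [3.119 0.669 2.125] [-0.037 -0.108  1.99  -0.669  0.944 -0.284] [-0.  0. -0.  0. -0.  0.]
[[-0.413  0.843  0.345]
 [ 0.667  0.538 -0.515]
 [-0.62   0.018 -0.784]]
[-0.07788313 -0.06422872  0.06586682]
0.02 [ 1.6  0.  -1.2] [ 1.3  0.  -1.6]
0.06 [ 4.7  0.  -3.7] [ 4.5  0.  -4. ]
0.12 [ 9.4  0.1 -7.4] [ 9.2  0.1 -7.8]
0.17 [ 13.3   0.1 -10.5] [ 13.1   0.1 -10.9]
```

{"api": "servo_tool", "payload": {"targets": [[0.8,0,-0.7,0],[2,0,-1.6,0],[3.5,0,-2.8,0],[5,0,-4,0],[6.5,0,-5.1,0],[8,0,-6.3,0],[9.5,0.1,-7.5,0],[9.5,0.1,-7.5,0]]}}

```text
time: 25.52
tool_pos: [0.4581, -0.0406, 0.0642]
ee_rot: [3.12, 0.666, 2.129]
wrist_force: [0.4, -0.3, -1.2]
width: 0.0155
finger_force: 30.0
```

```bash
python3 s.py
python3 - <<'E'
from h import *
o=get_obs();i=Ei(o['tool_pos']);print(i,o['width'],o['finger_force'],o['wrist_torque'])
for d in(.03,.05,):print(d,sh(E(i[0]-d,i[1],i[2])),sh(E(i[0]-d,i[1],i[2]+.03)))
E
```

```text
25.525 [ 0.4581 -0.0406  0.0642] [3.12  0.666 2.129] [ 0.255 -0.2    2.07  -0.701  1.13  -0.046] [-0.03  0.01 -0.01 -0.02 -0.01 -0.01]
[[-0.416  0.841  0.345]
 [ 0.667  0.54  -0.513]
 [-0.618  0.017 -0.786]]
[-0.20094034 -0.06393018  0.06423165] 0.015521692716638275 29.955711364746094 [ 0.55719395  0.21783611 -0.0309496 ]
0.03 [ 2.4  0.  -1.9] [ 0.5  0.1 -4.2]
0.05 [ 3.9  0.  -3.1] [ 2.1  0.1 -5.4]
```

The cassette is out, with the grip holding at 30 N. Before crossing to the pile I'll check that this tool orientation is reachable there: fit the arm's link lengths from the logged poses, then solve for the joints.

```bash
cat > kin.py <<'E'
from h import *
from scipy.optimize import least_squares
D=[([-1.33,.087,1.371,0,1.684],[.1852,-.5173,.1924]),([-1.055,.696,.274,.008,2.077],[.4417,-.6590,.3359]),([-1.073,.307,.843,.009,1.906],[.3698,-.555,.3316]),([-1.054,.742,.275,.023,1.81],[.4978,-.745,.3162]),([-1.051,.706,.275,.044,1.494],[.5527,-.8206,.4042]),([.122,.011,1.784,-.667,1.106],[.5851,-.0736,.1081]),([.092,-.002,1.875,-.689,1.028],[.5641,-.0892,.0721]),([-.037,-.108,1.99,-.669,.944],[.5236,-.1448,.0659]),([.255,-.2,2.07,-.701,1.13],[.4581,-.0406,.0642])]
ez=np.array([0,0,1.])
def fk(q,k):
    A=R.from_euler('z',q[0])*R.from_euler('y',q[1]+q[2]);z=(A*R.from_euler('z',q[3])*R.from_euler('y',q[4])).apply(ez)
    return R.from_euler('z',q[0]).apply([k[0]+k[2]*np.sin(q[1]),0,k[1]+k[2]*np.cos(q[1])])+A.apply([k[5],0,k[3]])+k[4]*z, z
k=least_squares(lambda k:np.concatenate([fk(q,k)[0]-p for q,p in D]),[0,.3,.4,.4,.25,0]).x
lo=np.array([-3.1,-.76,.27,-1.08,.17]);hi=np.array([3.1,2.03,2.55,4.22,2.65])
def ik(p,z,q0):
    s=least_squares(lambda q:np.r_[(fk(q,k)[0]-p)*3,fk(q,k)[1]-z],q0,bounds=(lo,hi));return s.x,s.cost
E
python3 - <<'E'
from kin import *
print(k.round(3),max(np.abs(fk(q,k)[0]-p).max() for q,p in D))
o=get_obs();q=np.clip(o['joint_positions'][:5],lo,hi);z=R.from_euler('xyz',o['ee_rot']).as_matrix()[:,2]
# pile: TCP relative to cassette: held cassette origin at ext x -17.5-123, tcp at -.2009 => tcp local x = -.0604, y 0
pa=np.radians(-62.7);pt=np.array([.5793+np.cos(pa)*-.0604,.2706+np.sin(pa)*-.0604])
print(pt)
for w in((.43,.0,.12),(.45,.1,.16),(.5,.2,.16),(*pt,.12),(*pt,.035)):
    q,c=ik(np.array(w),z,q);print(w,q.round(2),c)
E
```

```text
[0.023 0.045 0.473 0.493 0.283 0.082] 0.06508032225298566
[0.55159757 0.32427248]
(0.43, 0.0, 0.12) [ 0.41 -0.29  2.01 -0.67  1.34] 4.622644789761303e-25
(0.45, 0.1, 0.16) [ 0.61 -0.16  1.83 -0.67  1.5 ] 7.160037624314625e-21
(0.5, 0.2, 0.16) [ 0.71  0.06  1.62 -0.66  1.56] 1.160540526277015e-19
(np.float64(0.5515975669091474), np.float64(0.32427248085235894), 0.12) [ 0.8   0.33  1.38 -0.65  1.59] 7.43871181720126e-30
(np.float64(0.5515975669091474), np.float64(0.32427248085235894), 0.035) [ 0.8   0.4   1.47 -0.65  1.46] 2.2832186415753796e-25
```

Run:
```python
from h import *
m=camera_model('top')
print('cover base',onz(m,(232,207),0).round(3),'top',onz(m,(227,158),.152).round(3))
i=Ei(get_obs()['tool_pos'])
A=E(i[0]-.05,i[1],.066);B=np.array([.44,.09,.125]);C=np.array([.5516,.324,.125])
for w in(A,B,C):print(w.round(3),sh(w))
```

```text
cover base [0.686 0.209 0.   ] top [0.713 0.188 0.152]
[0.431 0.002 0.066] [ 3.8  0.  -3.2]
[0.44  0.09  0.125] [  5.7   5.6 -12.1]
[0.552 0.324 0.125] [ 16.7  27.7 -20.3]
```

{"api": "servo_tool", "payload": {"targets": [[1.3,0,-1.1,0],[2.6,0,-2.1,0],[3.8,0,-3.2,0],[4.2,1.2,-5,0],[4.6,2.3,-6.8,0],[5,3.4,-8.6,0],[5.3,4.5,-10.4,0],[5.7,5.6,-12.1,0]]}}

```text
time: 26.52
tool_pos: [0.441, 0.0887, 0.1259]
ee_rot: [3.12, 0.667, 2.125]
wrist_force: [-0.1, -0.2, -1.9]
width: 0.016
finger_force: 30.0
```

{"api": "servo_tool", "payload": {"targets": [[1,2.2,-0.8,0],[2.6,5.2,-2,0],[4.2,8.4,-3.1,0],[5.8,11.6,-4.3,0],[7.4,14.8,-5.5,0],[9,18,-6.7,0],[10.2,20.5,-7.6,0],[11,22.1,-8.2,0]]}}

```text
time: 27.52
tool_pos: [0.5541, 0.3239, 0.1247]
ee_rot: [3.121, 0.667, 2.127]
wrist_force: [-0.7, 0.1, -2.3]
width: 0.0157
finger_force: 30.0
```

```bash
python3 s.py
python3 - <<'E'
from h import *
o=get_obs();print(o['width'],o['finger_force'],o['wrist_torque'])
m=camera_model('top');im=snapshot('top');cv2.imwrite('pics/t2.png',im);w=snapshot('wrist');cv2.imwrite('pics/w12.png',w)
i=im.astype(int);g=i[:,:,2]-np.maximum(i[:,:,0],i[:,:,1])
n,l,s,c=cv2.connectedComponentsWithStats((g>60).astype(np.uint8))
for k in range(1,n):
    if s[k,4]>15 and 120<c[k][0]<300 and 180<c[k][1]<300:print('top red',s[k],c[k].round(1))
a=cv2.imread('pics/top0.png')
for nm,I in(('old',a),('new',im)):
    b=(I.min(2)>150).astype(np.uint8);n,l,s,c=cv2.connectedComponentsWithStats(b[190:290,170:300])
    for k in range(1,n):
        if s[k,4]>60:
            ys,xs=np.where(l==k);h=cv2.convexHull(np.c_[xs+170,ys+190].astype(np.int32));print(nm,s[k],cv2.approxPolyDP(h,3,True)[:,0].tolist())
i=w.astype(int);g=i[:,:,2]-np.maximum(i[:,:,0],i[:,:,1])
n,l,s,c=cv2.connectedComponentsWithStats((g>70).astype(np.uint8))
for k in range(1,n):
    if s[k,4]>60:print('wrist red',s[k],c[k].round(1))
E
```

```text
27.525 [0.5541 0.3239 0.1247] [3.121 0.667 2.127] [ 0.787  0.41   1.271 -0.653  1.605  0.249] [ 0.07  0.3  -0.41  0.01  0.14 -0.  ]
[[-0.414  0.842  0.344]
 [ 0.667  0.539 -0.515]
 [-0.619  0.016 -0.785]]
0.015711465319510908 29.965507686138153 [ 0.53219189  0.2646936  -0.01802469]
top red [182 226  12   7  59] [187.9 229.6]
old [   0    0  130  100 7501] [[299, 271], [266, 289], [170, 289], [170, 236], [179, 190], [299, 190]]
old [110  85  20  15 132] [[299, 275], [299, 288], [280, 288]]
new [  7   0  62  43 964] [[238, 202], [210, 232], [198, 232], [177, 219], [179, 190], [218, 190]]
new [  60    0   70   44 1833] [[299, 190], [299, 233], [261, 232], [230, 221], [262, 190]]
wrist red [ 390    0  151   71 5759] [456.1  27.3]
wrist red [ 304   65   26   71 1592] [316.4 100.1]
wrist red [ 305  221   34   56 1764] [321.8 248.5]
wrist red [464 263  19  10  91] [474.3 268.2]
wrist red [ 466  273   36   56 1131] [483.1 301.7]
wrist red [493 369  33  31 722] [508.5 384.4]
```

The wrist camera sees the pile's handle at (304–330, 65–136) under the held one. I'll extract its corners and compare them with the predicted pile pose.

Run:
```python
from h import *
m=camera_model('wrist');w=cv2.imread('pics/w12.png');i=w.astype(int)
g=i[:,:,2]-np.maximum(i[:,:,0],i[:,:,1])
n,l,s,c=cv2.connectedComponentsWithStats((g>70).astype(np.uint8))
k=[k for k in range(1,n) if s[k,0]==304 and s[k,1]==65][0];M=l==k
ys,xs=np.where(M);h=cv2.convexHull(np.c_[xs,ys].astype(np.int32));print(cv2.approxPolyDP(h,2,True)[:,0].tolist())
for r in range(65,138,4):
    x=np.where(M[r])[0];print(r,(x.min(),x.max()) if len(x) else '', w[r,317].tolist())
p=[.5793,.2706,np.radians(-62.7)]
def P(x,y,z): c,s_=np.cos(p[2]),np.sin(p[2]);return [p[0]+c*x-s_*y,p[1]+s_*x+c*y,z]
for nm,x,z in(('FTop',-.089,.039),('RTop',-.055,.039),('FBot',-.089,.021),('FBotLow',-.089,.001)):print(nm,px(m,[P(x,-.008,z),P(x,.008,z)]).round(1).tolist())
print('frame front corners top',px(m,[P(-.0525,y,z) for y in(-.045,.045) for z in(.04,.0)]).round(1).tolist())
cc=(w.min(2)>185);print('row profile of bright at cols')
for col in(250,280,350,380):print(col,[int(v) for v in w[80:200:5,col].min(1)])
```

```text
[[323, 135], [307, 134], [304, 131], [306, 69], [310, 65], [324, 66], [328, 73], [328, 114]]
65 (np.int64(310), np.int64(312)) [71, 79, 137]
69 (np.int64(306), np.int64(327)) [36, 40, 174]
73 (np.int64(306), np.int64(328)) [42, 47, 192]
77 (np.int64(306), np.int64(328)) [44, 50, 219]
81 (np.int64(306), np.int64(328)) [60, 69, 249]
85 (np.int64(306), np.int64(328)) [40, 44, 194]
89 (np.int64(306), np.int64(328)) [43, 48, 203]
93 (np.int64(306), np.int64(329)) [42, 46, 204]
97 (np.int64(305), np.int64(329)) [55, 60, 240]
101 (np.int64(305), np.int64(329)) [58, 65, 250]
105 (np.int64(305), np.int64(328)) [35, 37, 160]
109 (np.int64(305), np.int64(328)) [43, 48, 201]
113 (np.int64(305), np.int64(328)) [60, 69, 254]
117 (np.int64(305), np.int64(327)) [67, 73, 254]
121 (np.int64(305), np.int64(327)) [62, 69, 254]
125 (np.int64(304), np.int64(326)) [57, 63, 252]
129 (np.int64(304), np.int64(325)) [47, 52, 222]
133 (np.int64(305), np.int64(324)) [60, 68, 249]
137  [252, 254, 254]
FTop [[307.8, 99.0], [332.5, 100.5]]
RTop [[304.9, 137.0], [327.0, 138.2]]
FBot [[307.9, 81.5], [331.6, 83.1]]
FBotLow [[308.1, 63.7], [330.7, 65.4]]
frame front corners top [[252.9, 137.7], [257.8, 101.0], [376.7, 144.3], [371.4, 108.1]]
row profile of bright at cols
250 [96, 92, 83, 84, 87, 87, 93, 99, 96, 98, 102, 108, 126, 116, 102, 95, 101, 101, 107, 95, 95, 98, 95, 98]
280 [96, 99, 99, 99, 129, 166, 168, 172, 167, 168, 162, 174, 164, 136, 96, 72, 134, 87, 71, 129, 125, 90, 75, 108]
350 [98, 99, 100, 180, 189, 156, 202, 199, 249, 200, 203, 198, 253, 254, 158, 150, 151, 167, 190, 99, 126, 184, 166, 169]
380 [202, 203, 208, 204, 200, 198, 193, 188, 183, 176, 181, 182, 182, 174, 185, 188, 190, 188, 192, 219, 188, 188, 143, 153]
```

Run:
```python
from h import *
m=camera_model('wrist');w=cv2.imread('pics/w12.png');i=w.astype(int)
g=i[:,:,2]-np.maximum(i[:,:,0],i[:,:,1])
n,l,s,c=cv2.connectedComponentsWithStats((g>70).astype(np.uint8))
k=l[248,322];M=l==k
for r in range(219,282,3):
    x=np.where(M[r])[0];print(r,(int(x.min()),int(x.max())) if len(x) else '', w[r,318].tolist())
T=get_obs()['tool_pos'];a=np.radians(-57.3)
def H(x,y,z,zb=.131): 
    X=x+.0604;c,s_=np.cos(a),np.sin(a);return [T[0]+c*X-s_*y,T[1]+s_*X+c*y,z+zb]
for zb in(.1265,.131):
  for nm,x,z in(('FTop',-.089,.019),('RTop',-.055,.019),('FBot',-.089,.001)):print(zb,nm,px(m,[H(x,-.008,z,zb),H(x,.008,z,zb)]).round(1).tolist())
```

```text
219  [170, 185, 208]
222 (309, 335) [36, 42, 162]
225 (307, 337) [32, 37, 167]
228 (307, 337) [33, 40, 168]
231 (306, 337) [35, 40, 168]
234 (306, 337) [36, 40, 167]
237 (306, 338) [38, 41, 170]
240 (306, 338) [32, 39, 173]
243 (306, 338) [41, 46, 197]
246 (306, 338) [47, 52, 223]
249 (306, 338) [64, 71, 252]
252 (305, 338) [70, 80, 254]
255 (306, 337) [68, 75, 254]
258 (306, 337) [65, 73, 254]
261 (306, 337) [65, 73, 254]
264 (306, 337) [67, 76, 254]
267 (307, 337) [65, 72, 254]
270 (307, 337) [68, 75, 254]
273 (308, 336) [66, 73, 254]
276 (309, 334) [106, 115, 254]
279  [253, 254, 255]
0.1265 FTop [[305.2, 249.1], [339.0, 248.6]]
0.1265 RTop [[307.6, 278.1], [336.7, 277.6]]
0.1265 FBot [[305.6, 217.0], [337.3, 216.5]]
0.131 FTop [[305.1, 257.8], [339.4, 257.2]]
0.131 RTop [[307.5, 286.0], [337.0, 285.5]]
0.131 FBot [[305.5, 224.7], [337.7, 224.2]]
```

```bash
cat > pl.py <<'E'
from h import *
p=np.array([.5788,.2703])
def tgt(yaw,z): a=np.radians(yaw);return np.r_[p+np.array([np.cos(a),np.sin(a)])*-.0604,z]
E
python3 - <<'E'
from pl import *
for z in(.1247,.06,.045,.040,.037):print(z,tgt(-60.9,z).round(4),sh(tgt(-60.9,z)))
E
```

```text
0.1247 [0.5494 0.3231 0.1247] [ 0.1 -0.5 -0.1]
0.06 [0.5494 0.3231 0.06  ] [ 4.1 -0.6  5. ]
0.045 [0.5494 0.3231 0.045 ] [ 5.1 -0.6  6.1]
0.04 [0.5494 0.3231 0.04  ] [ 5.4 -0.6  6.5]
0.037 [0.5494 0.3231 0.037 ] [ 5.6 -0.6  6.8]
```

{"api": "servo_tool", "payload": {"targets": [[0.1,-0.5,-0.1,2],[0.1,-0.5,-0.1,4.5],[1.1,-0.6,1.2,4.5],[2.1,-0.6,2.4,4.5],[3.1,-0.6,3.7,4.5],[4.1,-0.6,5,4.5],[4.1,-0.6,5,4.5]]}}

```text
time: 28.5
tool_pos: [0.5479, 0.3201, 0.0585]
ee_rot: [3.064, 0.665, 2.029]
wrist_force: [-0.5, 0.4, -2.3]
width: 0.0158
finger_force: 30.0
```

```bash
python3 s.py
python3 - <<'E'
from pl import *
o=get_obs();print(o['wrist_force'].round(1),o['width'])
for z in(.06,.045,.040,.037):print(z,sh(tgt(-60.9,z)))
m=camera_model('wrist');w=snapshot('wrist');cv2.imwrite('pics/w13.png',w);i=w.astype(int)
g=i[:,:,2]-np.maximum(i[:,:,0],i[:,:,1]);M=(g>70)
for r in range(100,285,6):
    x=np.where(M[r,270:380])[0]+270;print(r,(int(x.min()),int(x.max()),len(x)) if len(x) else '')
a=np.radians(-62)
P=lambda x,y,z:[p[0]+np.cos(a)*x-np.sin(a)*y,p[1]+np.sin(a)*x+np.cos(a)*y,z]
for nm,x,z in(('FTop',-.089,.039),('FBot',-.089,.021),('FBL',-.089,.001)):print(nm,px(m,[P(x,-.008,z),P(x,.008,z)]).round(1).tolist())
E
```

```text
28.5 [0.5479 0.3201 0.0585] [3.064 0.665 2.029] [ 0.789  0.452  1.353 -0.654  1.512  0.403] [ 0.   -0.03 -0.04 -0.02  0.01 -0.01]
[[-0.348  0.873  0.342]
 [ 0.706  0.484 -0.517]
 [-0.617  0.061 -0.784]]
[-0.5  0.4 -2.3] 0.01581386339023233
0.06 [ 0.1  0.3 -0.2]
0.045 [1.  0.2 1. ]
0.04 [1.3 0.2 1.4]
0.037 [1.5 0.1 1.6]
100 
106 
112 
118 
124 
130 (315, 337, 23)
136 (313, 339, 27)
142 (314, 339, 26)
148 (314, 340, 27)
154 (314, 340, 27)
160 (314, 342, 29)
166 (315, 342, 28)
172 (315, 343, 29)
178 (316, 344, 29)
184 (316, 343, 28)
190 (316, 343, 28)
196 (316, 342, 27)
202 (316, 341, 26)
208 (317, 339, 23)
214 
220 
226 (307, 337, 31)
232 (306, 337, 32)
238 (306, 338, 33)
244 (306, 338, 33)
250 (305, 338, 34)
256 (306, 337, 32)
262 (306, 337, 32)
268 (307, 337, 31)
274 (308, 336, 29)
280 
FTop [[312.9, 179.8], [342.6, 178.7]]
FBot [[311.4, 155.0], [339.5, 154.0]]
FBL [[309.9, 130.2], [336.5, 129.4]]
```

{"api": "servo_tool", "payload": {"targets": [[0.3,0.3,0.2,0],[0.7,0.3,0.6,0],[1,0.3,1,0],[1.2,0.3,1.2,0],[1.3,0.3,1.3,0],[1.3,0.3,1.3,0]]}}

```text
time: 29.3
tool_pos: [0.5515, 0.3251, 0.0432]
ee_rot: [3.058, 0.664, 2.026]
wrist_force: [-0.9, 1.3, -2.4]
width: 0.0159
finger_force: 30.0
```

Run:
```python
from pl import *
o=get_obs();print(o['tool_pos'].round(4),o['wrist_force'].round(1),o['wrist_torque'].round(2),o['width'])
for z in(.040,.037):print(z,sh(tgt(-60.9,z)))
```

```text
[0.5515 0.3251 0.0432] [-0.9  1.3 -2.4] [0.58 0.26 0.06] 0.01588588190586059
0.04 [ 0.1 -0.3  0.3]
0.037 [ 0.3 -0.3  0.5]
```

{"api": "servo_tool", "payload": {"targets": [[0.1,-0.2,0.1,0],[0.2,-0.2,0.2,0],[0.2,-0.2,0.3,0],[0.2,-0.2,0.3,0]]}}

```text
time: 29.8
tool_pos: [0.5502, 0.3239, 0.0397]
ee_rot: [3.057, 0.664, 2.025]
wrist_force: [0.1, -1.6, -2.1]
width: 0.0159
finger_force: 30.0
```

Run:
```python
from pl import *
o=get_obs();print(o['tool_pos'].round(4),o['wrist_force'].round(1),o['wrist_torque'].round(2),o['width'])
for z in(.040,.037):print(z,sh(tgt(-60.9,z)))
```

```text
[0.5502 0.3239 0.0397] [ 0.1 -1.6 -2.1] [0.47 0.23 0.02] 0.015883591789726613
0.04 [-0.1 -0.1 -0. ]
0.037 [ 0.1 -0.1  0.2]
```

Force is still just the load. A few more millimetres down.

{"api": "servo_tool", "payload": {"targets": [[0.1,0,0.1,0],[0.1,0,0.2,0],[0.1,0,0.2,0]]}}

```text
time: 30.18
tool_pos: [0.5506, 0.3239, 0.0384]
ee_rot: [3.056, 0.664, 2.025]
wrist_force: [-1.8, 1.0, 2.8]
width: 0.0162
finger_force: 30.0
```

Run:
```python
from pl import *
o=get_obs();print(o['tool_pos'].round(4),o['wrist_force'].round(1),o['wrist_torque'].round(2),o['width'])
m=camera_model('wrist');w=snapshot('wrist');cv2.imwrite('pics/w14.png',w);i=w.astype(int)
g=i[:,:,2]-np.maximum(i[:,:,0],i[:,:,1]);M=(g>70)
for r in range(140,285,5):
    x=np.where(M[r,270:380])[0]+270;print(r,(int(x.min()),int(x.max()),len(x)) if len(x) else '',end=' ')
```

```text
[0.5506 0.3239 0.0384] [-1.8  1.   2.8] [-0.09  0.23 -0.29] 0.01617755996321397
140  145  150  155  160 (308, 333, 26) 165 (307, 334, 28) 170 (308, 335, 28) 175 (308, 336, 29) 180 (308, 336, 29) 185 (308, 336, 29) 190 (308, 337, 30) 195 (309, 337, 29) 200 (309, 338, 30) 205 (309, 339, 31) 210 (310, 339, 30) 215 (310, 338, 29) 220 (310, 338, 29) 225 (307, 337, 31) 230 (306, 337, 32) 235 (306, 338, 33) 240 (306, 338, 33) 245 (306, 338, 33) 250 (305, 338, 34) 255 (306, 337, 32) 260 (306, 337, 32) 265 (306, 337, 32) 270 (307, 337, 31) 275 (308, 335, 28) 280
```

Contact: the force flipped to +2.8 N. Before releasing I'll check fore-aft alignment from brightness edges.

Run:
```python
from pl import *
m=camera_model('wrist');w=cv2.imread('pics/w14.png')
for nm in('w14','w13'):
    ww=cv2.imread(f'pics/{nm}.png');print(nm,[(r,int(ww[r,318:328,2].mean())) for r in range(124,284,2)])
o=get_obs();T=o['tool_pos']
def C(o2,yaw,x,z):a=np.radians(yaw);return px(m,[o2[0]+np.cos(a)*x,o2[1]+np.sin(a)*x,z])[0].round(1).tolist()
for nm,x,z in(('FTop',-.089,.039),('FBot',-.089,.021),('FBL',-.089,.001)):print('pile',nm,C(p,-62,x,z))
a=np.radians(-60.9);h=T[:2]+.0604*np.array([np.cos(a),np.sin(a)])
for nm,x,z in(('FTop',-.089,.019),('RTop',-.055,.019),('FBot',-.089,.001)):print('held',nm,C(h,-60.9,x,z+T[2]+.002))
print(h,p)
```

```text
w14 [(124, 186), (126, 135), (128, 122), (130, 121), (132, 120), (134, 121), (136, 119), (138, 138), (140, 208), (142, 230), (144, 227), (146, 222), (148, 154), (150, 119), (152, 117), (154, 118), (156, 135), (158, 175), (160, 180), (162, 181), (164, 181), (166, 180), (168, 180), (170, 181), (172, 182), (174, 182), (176, 184), (178, 188), (180, 186), (182, 173), (184, 166), (186, 176), (188, 179), (190, 181), (192, 181), (194, 180), (196, 181), (198, 180), (200, 180), (202, 182), (204, 182), (206, 182), (208, 188), (210, 188), (212, 177), (214, 172), (216, 171), (218, 171), (220, 164), (222, 175), (224, 180), (226, 181), (228, 180), (230, 180), (232, 181), (234, 180), (236, 180), (238, 180), (240, 183), (242, 182), (244, 181), (246, 184), (248, 202), (250, 213), (252, 211), (254, 221), (256, 247), (258, 254), (260, 255), (262, 255), (264, 255), (266, 255), (268, 255), (270, 255), (272, 255), (274, 255), (276, 255), (278, 255), (280, 255), (282, 255)]
w13 [(124, 219), (126, 206), (128, 158), (130, 177), (132, 190), (134, 190), (136, 186), (138, 180), (140, 175), (142, 173), (144, 174)
[... 318 characters left out ...]
, 164), (200, 165), (202, 164), (204, 164), (206, 164), (208, 164), (210, 172), (212, 189), (214, 213), (216, 222), (218, 238), (220, 204), (222, 167), (224, 172), (226, 173), (228, 174), (230, 173), (232, 173), (234, 173), (236, 174), (238, 174), (240, 175), (242, 175), (244, 174), (246, 175), (248, 179), (250, 189), (252, 223), (254, 232), (256, 242), (258, 252), (260, 254), (262, 255), (264, 255), (266, 255), (268, 255), (270, 255), (272, 255), (274, 254), (276, 254), (278, 255), (280, 254), (282, 255)]
pile FTop [322.2, 213.2]
pile FBot [320.0, 185.2]
pile FBL [317.7, 157.5]
held FTop [324.7, 248.9]
held RTop [324.4, 278.0]
held FBot [322.1, 216.9]
[0.58001992 0.27114227] [0.5788 0.2703]
```

Held and pile handles agree with the model within about 1.5 mm, so I release and back out along the tool axis.

{"api": "servo_tool", "payload": {"targets": [[0,0,0,0],[0,0,0,0],[0,0,0,0],[0,0,0,0]], "claw": 160}}

```text
time: 30.72
tool_pos: [0.5505, 0.3235, 0.0372]
ee_rot: [3.058, 0.664, 2.025]
wrist_force: [0.4, 0.1, 0.2]
width: 0.0352
finger_force: 0.0
```

{"api": "servo_tool", "payload": {"targets": [[0,0,-1,0],[0,0,-3,0],[0,0,-6,0],[0,0,-9,0],[0,0,-12,0],[0,0,-12,0]]}}

```text
time: 31.48
tool_pos: [0.5093, 0.3885, 0.1354]
ee_rot: [3.049, 0.661, 2.023]
wrist_force: [-0.1, 0.1, -0.2]
width: 0.0349
finger_force: 0.0
```

```bash
python3 s.py
python3 - <<'E'
from pl import *
m=camera_model('wrist');w=snapshot('wrist');cv2.imwrite('pics/w15.png',w);i=w.astype(int)
g=i[:,:,2]-np.maximum(i[:,:,0],i[:,:,1]);M=(g>70).astype(np.uint8)
n,l,s,c=cv2.connectedComponentsWithStats(M)
k=[k for k in range(1,n) if s[k,4]>200 and 250<c[k][0]<400]
for j in k:
    print(s[j],c[j].round(1))
    for r in range(s[j,1],s[j,1]+s[j,3],4):
        x=np.where(l[r]==j)[0];print(r,int(x.min()),int(x.max()),int(w[r,x,2].mean()),end=' | ')
    print()
a=np.radians(-62)
P=lambda x,y,z:[p[0]+np.cos(a)*x-np.sin(a)*y,p[1]+np.sin(a)*x+np.cos(a)*y,z]
for nm,x,z in(('RTop3',-.055,.059),('FTop3',-.089,.059),('FTop2',-.089,.039),('FTop1',-.089,.019),('FBL',-.089,.001)):print(nm,px(m,[P(x,-.008,z),P(x,.008,z)]).round(1).tolist())
print('top corners',px(m,[P(x,y,.06) for x,y in((-.0525,-.045),(-.0525,.045),(.0525,.045),(.0525,-.045))]).round(1).tolist())
E
```

```text
31.475 [0.5093 0.3885 0.1354] [3.049 0.661 2.023] [ 0.9    0.45   1.193 -0.638  1.696  0.399] [-0.03  0.02  0.06  0.   -0.02  0.  ]
[[-0.345  0.871  0.35 ]
 [ 0.71   0.486 -0.51 ]
 [-0.614  0.073 -0.786]]
[ 310  135   21   72 1339] [319.6 170.9]
135 312 325 179 | 139 310 326 185 | 143 310 327 190 | 147 310 328 229 | 151 311 328 171 | 155 311 328 183 | 159 311 329 187 | 163 312 330 222 | 167 312 330 211 | 171 311 329 189 | 175 310 328 185 | 179 310 328 191 | 183 310 329 236 | 187 310 329 245 | 191 310 329 245 | 195 311 329 249 | 199 311 329 248 | 203 311 328 250 | 
RTop3 [[311.2, 209.6], [329.2, 208.7]]
FTop3 [[311.0, 185.9], [330.8, 185.0]]
FTop2 [[309.7, 167.1], [328.7, 166.3]]
FTop1 [[308.5, 149.8], [326.8, 149.0]]
FBL [[307.4, 135.2], [325.1, 134.5]]
top corners [[269.2, 214.2], [370.5, 209.2], [358.5, 261.5], [278.4, 266.2]]
```

The released handle sits about 3–4 mm from the pile handle (limit 11) and about 1° off in yaw. The wrist force is zero and the gripper is clear, so I hand in.

```bash
python3 -c "
from bench import *
print(close_job())"
```

```text
the job is handed in; nothing more can be done
None
```

I turned the latch upright, drew the red cassette out and released it on the pile, then handed the job in at about 31.5 s with no verdict shown. By the wrist camera the handles are about 3–4 mm apart and about 1° off in yaw; I did not measure how level it was, nor check the yellow cassette or bystanders afterwards.

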